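Free the rack's sprung cover with a dowel, load the bottles, shut it

TASK

Open the white dispatch rack by pushing its spring catch in with the wooden dowel, through the brass-ringed hole in the rack's side, so that the clear cover springs up. Then lay every oblong white bottle from the desk on the rack's sloped shelf, flat and side by side with the caps at the upper end, and push the cover down again until the catch holds it. Leave the dowel lying in its grey tray and do not disturb the other things on the desk.

Things in the scene. Friction and masses are not known exactly. Their poses are not given: they have to be found in the camera images.
- deck: sloped aluminium shelf of the white dispatch rack, fixed to the desk. Origin on the shelf's upper surface, 85 mm above the desk. x: up the slope, away from the robot, rising 0.30 rad from level; y: level, across (rack yaw varies by 0.15); z: square out of the shelf. Ends: a lip 19 mm high at x = -81 mm, a wall 53 mm high at x = +85. Cheeks 8 mm thick: inner face y = -145, 64 mm high; y = +145, 30 mm high
- bay (a point): middle of the bottle bay, on the shelf's surface (deck coordinates 0, 24, 0 mm; axes as deck). The bay is 166 mm long (x) and 241 mm wide (y), from the +y cheek to a partition 4 mm thick, 30 mm high, beyond which lies the narrow compartment of the catch
- hole (a point): centre of the mouth of the round 26 mm release hole, ringed with brass, in the outer face of the rack's -y cheek (deck coordinates -30, -153, 36 mm). It runs level along deck +y through the 8 mm cheek; 28 mm in from the mouth is the back of the catch. Axes as deck
- catch (a joint): travel in m of the spring catch (small steel plate, 72 x 32 mm, upright behind the hole): 0 at rest, grows as it is pushed in along deck +y, stop at 0.015. Spring about 4 N at rest, 9 N at the stop. It frees the cover from about 0.009 on; let go, it springs back to 0
- catch_back (a point): centre of the catch's back face, where the dowel should press; it moves with the catch
- cover (a joint): angle in rad of the hinged clear cover (170 x 288 x 4 mm, steel rim): 0 shut, parallel to the shelf; 1.87 fully open, upright. Freed, it swings up by itself in about 2 s and stays up by its spring. To shut it, push its outer side (away from the robot when open) over and down (2 to 4 N), then press the free edge down (up to 15 N) until it snaps under the catch, below 0.03
- cover_hinge (a point): middle of the cover's hinge line at its upper edge (deck coordinates 88, 0, 58 mm); the hinge runs along deck y; this frame turns with the cover
- cover_edge (a point): middle of the cover's free edge, 168 mm from the hinge; shut, it lies over the low lip, 56 mm above the shelf
- tray: shallow grey open tray, outside 210 x 120 mm, 16 mm high, walls and floor 5 mm, fixed to the desk; origin centre of its underside, x along its length (about world +y, yaw varies by 0.25 rad)
- rod_grip (a point): centre of the square wooden grip (70 x 22 x 22 mm) of the release dowel, which starts lying in the tray. The round wooden dowel, 12 mm thick, 90 mm long, continues from the grip along +x; whole length 160 mm, 50 g, balance point 18 mm from here towards the tip
- rod_tip (a point): end of the round dowel, 125 mm from rod_grip along its x
- bottle0_mid (a point): centre of the body of a white plastic oblong bottle lying on its broad side on the desk: body 90 long (x) x 46 wide (y) x 34 mm thick (z), white cap 24 mm across at its +x end, 118 mm over all, 100 to 200 g, balance point 5 mm from here. May be absent. At the start the caps point away from the robot within 0.4 rad
- bottle0_cap (a point): centre of that bottle's cap, 62 mm from the body's centre along +x
- bottle1_mid (a point): centre of the body of a white plastic oblong bottle lying on its broad side on the desk: body 90 long (x) x 46 wide (y) x 34 mm thick (z), white cap 24 mm across at its +x end, 118 mm over all, 100 to 200 g, balance point 5 mm from here. May be absent. At the start the caps point away from the robot within 0.4 rad
- bottle1_cap (a point): centre of that bottle's cap, 62 mm from the body's centre along +x
- bottle2_mid (a point): centre of the body of a white plastic oblong bottle lying on its broad side on the desk: body 90 long (x) x 46 wide (y) x 34 mm thick (z), white cap 24 mm across at its +x end, 118 mm over all, 100 to 200 g, balance point 5 mm from here. May be absent. At the start the caps point away from the robot within 0.4 rad
- bottle2_cap (a point): centre of that bottle's cap, 62 mm from the body's centre along +x
- tape: bystander: roll of brown tape lying flat, 96 mm across, 45 mm high; origin centre of its underside; loose, leave alone
- carton: bystander: closed brown carton 70 x 100 x 40 mm; origin centre of its underside; loose, leave alone
- pump: bystander: round white bottle 60 mm across, 130 mm high, standing; origin centre of its underside; loose, leave alone
- mouse: bystander: black computer mouse, 100 x 62 mm, 33 mm high; origin centre of its underside; loose, leave alone
Things that resemble listed ones, but are neither listed nor needed, are in the scene too. What is shaped like the part that bears bottle2_mid but green or purple is not meant.

How it is judged:
By the outcome, as a careful person would: the job done as asked, in the order asked, and still so for the second after the job is handed in, with the robot touching nothing.
Of bottle0, bottle1, bottle2 only 2 to 3 are there at a start; the rules pass over those that are not, and their reading is None.
At some moment in a run one of rod, bottle0, bottle1, bottle2 may be knocked a few centimetres aside while the robot is not near it.
Once in a run the grip may slacken for a moment while it holds something.
It also fails if it takes over 200 s, if anything falls off the work surface, if the arm or the gripper's body presses on something with over 40 N, if the wrist force passes 120 N, or if a joint passes its speed limit or range.

ROBOT

A 7-joint arm with a two-finger parallel gripper is mounted at the origin on the work surface. World frame = base frame: x ahead of the robot, y to its left, z up, the work surface at z = 0. Lengths are in m, angles in rad, forces in N, time in s.
With the tool pointing down it reaches from about 0.4 to 0.85 m from the base axis. Payload 10.4 kg.
Tool frame: the origin (TCP) lies midway between the tips of the shut fingers; the grasp point (between the pads) lies 19 mm behind it; z points along the fingers, x is the direction in which the jaws open and shut, and the axes are right-handed (so a half turn about z gives the same grasp; the last joint's range is limited). The gripper opens to 85 mm and grips with 20 to 120 N. Pads are 22 mm wide; open, the fingers measure 114 mm over their backs; the gripper's body (76 mm by 85 mm) begins 54 mm behind the grasp point. The pads swing forward as they close: fully open they stand 13 mm farther back than shut.
Start: joints at [-1.22, 0.332, -0.065, 1.46, 0.022, 1.35, -0.088], TCP at [0.228, 0.582, 0.211] pointing down, gripper open.
Joint ranges: [-2.6, 2.6], [-0.5, 2.12], [-1.47, 1.34], [0.16, 2.42], [-1.27, 4.41], [0.06, 2.06], [-2.6, 2.6]. Speed limits (rad/s): [2.22, 2.22, 2.79, 2.79, 3.14, 3.14, 3.14].

INTERFACE

Orientations are given as a unit quaternion [x, y, z, w].
In Python, from workcell import monitor, eyes, ticket, models gives the robot as it stands.
- The arm moves only by the tool servo_tool, never from a script. Its argument "motion" is a list of rows, each a list of 7 numbers: the opening, from 0 (shut) to 1 (fully open), then the shift along the tool's x, y, z in m, then the turn, a rotation vector about the tool's x, y, z in degrees. In form: [[fingers, tx, ty, tz, rx, ry, rz], ...]. A call has 1 to 20 rows; each row is the pose to reach, as a shift and turn from the pose commanded when the call began, along the tool's axes at that moment; what a row does not reach only later rows make up. A row lasts 1/8 s, in which the tool goes at most 62.5 mm and 10.7 degrees, less where a joint would pass 70% of its speed; a pose out of reach is approached as far as the arm can. A call with a gripper value outside its range is refused whole. The fingers move at their own pace and stop on an object; "grip_force" is the grip in N (left out, the last holds). Time passes only in rows, so rows that repeat a pose let the fingers close. It gives the time, the measured TCP pose, the force and the opening at its end, in the units of the state.
- monitor.get_obs(): the state, without advancing time (a new reading comes with each control period).
- eyes.camera(name): name is "side" or "top"; returns (picture, depth): 420x560x3 uint8, blue, green, red; 420x560 float32, m along the optical axis (not along the pixel's ray), 0 where there is no reading.
- eyes.camera_info(name): a dict with "intrinsics" (3x3 intrinsics, pixels), "extrinsics" (4x4, takes a point from world to camera coordinates). Camera axes: x right, y down, z forward; pixel columns grow to the right and rows downward; lengths in m; the calibration is good to about 2 mm. A picture is of the moment at which its call begins. camera_info takes no time and is no camera call.
- ticket.hand_in(): hands the job in, once; it reports no verdict.
Trained networks look in the newest picture that a camera, given by its name, has taken for a name from the list of things; names that differ only in an ending like _2 or _b are one class to them, and where a whole thing is asked for, a point or a joint stands for the part that bears it (a point fixed in the world has none). Each returns a list of dicts, best first, with "confidence" (0 to 1); they miss things now and then, are a little off and sometimes report something else, mostly with a low value. They report only what shows in the picture. A call takes as long as a camera call. They do not tell look-alikes from the thing itself.
- models.boxes_of(camera, thing): "point" ([x, y, z] in m, in the coordinates of the camera as it stood for that picture, good to about 4 mm: the middle of the surface that is visible of it).
The state is a dict: "clock": time; "joint_pos": joint angles; "joint_velocities": joint speeds; "tau": joint torques, N m; "position": TCP position; "ee_rot": TCP orientation; "ft_force": force on the tool from outside, world axes, zero at the start; "torque": the same for the moment, N m; "grip_width": opening from 0.0 (shut) to 1.0 (fully open).
Only numpy, scipy, OpenCV 4.12 (cv2) and the standard library are available. Lean on these libraries where they do the work, as an engineer would, in place of code of your own. Each camera call takes 0.05 s, during which the arm holds its last target. There are 200 camera calls.

## Working session

There is one attempt and no reset: what is moved stays moved. The work goes in short steps, Python scripts to look and compute and a tool call to move; the robot and the scene stay as the last step left them, time stands still between calls to the robot, and variables do not carry over. Pictures are saved under pics/ and viewed, about 12 in all and at most 16, crops included, and the job is handed in when it is done.

Besides the shell and the picture viewer there is one more tool, called after "Emit:" as name([rows], argument=value, ...), one row to a line, values as JSON. servo_tool: Moves the arm, as the interface text tells. Its arguments: {"type":"object","properties":{"motion":{"type":"array"},"grip_force":{"type":"number"}},"required":["motion"]}

```bash
mkdir -p pics; ls; cat > h.py <<'E'
import numpy as np, cv2
from scipy.spatial.transform import Rotation as R
from workcell import monitor, eyes, ticket, models
def cal(c):
    i=eyes.camera_info(c); return np.array(i["intrinsics"]),np.array(i["extrinsics"])
def w(c,p):
    K,E=cal(c); return (np.linalg.inv(E)@np.r_[p,1])[:3]
def proj(c,P):
    K,E=cal(c); q=K@(E@np.r_[P,1])[:3]; return q[:2]/q[2]
def cloud(c,d):
    K,E=cal(c); v,u=np.mgrid[:d.shape[0],:d.shape[1]]
    P=np.stack([(u-K[0,2])/K[0,0]*d,(v-K[1,2])/K[1,1]*d,d,np.ones_like(d)],-1)
    return (P@np.linalg.inv(E).T)[...,:3]
def state():
    o=monitor.get_obs(); print({k:np.round(o[k],3).tolist() for k in("clock","joint_pos","position","ee_rot","ft_force","grip_width")}); return o
E
python3 - <<'E'
from h import *
state()
for c in("side","top"):
    im,d=eyes.camera(c); cv2.imwrite(f"pics/{c}0.png",im); np.save(f"{c}0.npy",d)
    K,E=cal(c); print(c,K.round(1).tolist(),np.linalg.inv(E).round(3).tolist())
    for t in("deck","tray","rod_grip","rod_tip","bottle0_mid","bottle0_cap","hole","cover_edge","cover_hinge","catch_back","tape","carton","pump","mouse"):
        for r in models.boxes_of(c,t)[:5]:
            p=w(c,r["point"]); print(c,t,round(r["confidence"],2),p.round(3),proj(c,p).round())
E
```

```text
pics
{'clock': 0.0, 'joint_pos': [-1.22, 0.333, -0.065, 1.461, 0.022, 1.35, -0.089], 'position': [0.228, 0.581, 0.21], 'ee_rot': [0.826, 0.563, -0.001, 0.0], 'ft_force': [-0.199, 0.276, 1.003], 'grip_width': 1.001}
side [[464.7, 0.0, 281.4], [0.0, 464.7, 211.0], [0.0, 0.0, 1.0]] [[0.973, -0.163, 0.161, 0.345], [-0.229, -0.651, 0.724, -0.856], [-0.013, -0.742, -0.671, 0.839], [0.0, 0.0, 0.0, 1.0]]
side deck 0.66 [0.534 0.149 0.138] [267. 149.]
side tray 0.81 [ 0.426 -0.213  0.006] [256. 295.]
side rod_grip 0.65 [ 0.408 -0.236  0.026] [249. 299.]
side rod_grip 0.32 [ 0.622 -0.096  0.032] [325. 235.]
side rod_tip 0.81 [ 0.408 -0.237  0.027] [249. 299.]
side rod_tip 0.47 [0.524 0.212 0.142] [259. 135.]
side bottle0_mid 0.68 [0.526 0.214 0.143] [259. 134.]
side bottle0_mid 0.67 [ 0.625 -0.316  0.031] [357. 307.]
side bottle0_cap 0.91 [ 0.62  -0.317  0.035] [355. 307.]
side hole 0.8 [0.529 0.154 0.142] [265. 147.]
side hole 0.22 [ 0.622 -0.097  0.032] [325. 235.]
side cover_edge 0.73 [0.53  0.213 0.144] [261. 134.]
side cover_hinge 0.82 [0.525 0.212 0.142] [259. 135.]
side tape 0.6 [ 0.38 
[... 1010 characters left out ...]
rod_tip 0.48 [0.53  0.229 0.141] [165. 196.]
top bottle0_mid 0.86 [ 0.625 -0.306  0.036] [356. 171.]
top bottle0_cap 0.91 [ 0.62  -0.305  0.038] [356. 173.]
top hole 0.55 [ 0.746 -0.23   0.087] [332. 126.]
top hole 0.25 [0.523 0.225 0.147] [166. 198.]
top cover_edge 0.63 [0.525 0.228 0.143] [165. 197.]
top cover_edge 0.6 [0.534 0.221 0.149] [167. 194.]
top cover_hinge 0.8 [0.527 0.225 0.143] [166. 197.]
top cover_hinge 0.4 [ 0.758 -0.078  0.039] [280. 127.]
top tape 0.67 [0.386 0.025 0.041] [243. 251.]
top carton 0.6 [ 0.759 -0.079  0.04 ] [280. 126.]
top pump 0.59 [ 0.748 -0.229  0.087] [332. 126.]
top mouse 0.63 [0.377 0.162 0.032] [196. 254.]
top mouse 0.35 [0.524 0.227 0.142] [166. 198.]
```

View pics/side0.png

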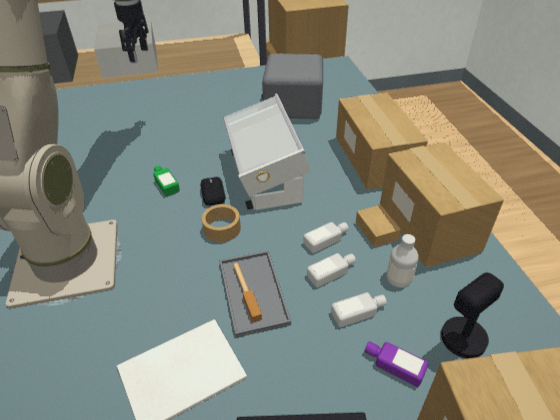

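View pics/top0.png

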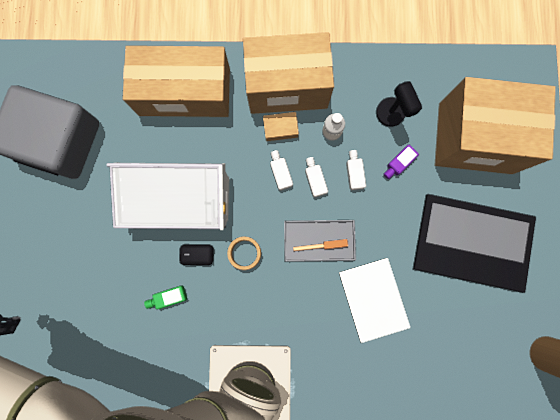

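```bash
cat >> h.py <<'E'
from scipy.optimize import least_squares
BOX=np.array([[-81,85,-153,153,-4,0],[-85,-81,-153,153,0,19],[85,89,-153,153,0,53],[-81,85,-153,-145,0,64],[-81,85,145,153,0,30],[-81,85,-100.5,-96.5,0,30],[-80,88,-144,144,56,60]])/1000
def deckT(x,y,yaw,z=0.085):
    T=np.eye(4); T[:3,:3]=(R.from_euler('z',yaw)*R.from_euler('y',-0.30)).as_matrix(); T[:3,3]=x,y,z; return T
def fitdeck(P,x0,free=False):
    def f(v):
        T=deckT(*v[:4]); Q=(P-T[:3,3])@T[:3,:3]
        d=[]
        for b in BOX:
            c=(b[::2]+b[1::2])/2; h=(b[1::2]-b[::2])/2; q=abs(Q-c)-h
            d.append(abs(np.linalg.norm(np.maximum(q,0),axis=1)+np.minimum(q.max(1),0)))
        return np.min(d,0)
    s=least_squares(f,x0,loss='soft_l1',f_scale=0.003); return s.x,np.median(f(s.x)),np.mean(f(s.x)<0.004)
def bottle(c,im,d,p,r=0.09):
    X=cloud(c,d); m=(np.hypot(X[...,0]-p[0],X[...,1]-p[1])<r)&(im.min(-1)>120)&(X[...,2]>0.008)&(X[...,2]<0.06)
    n,l=cv2.connectedComponents(m.astype(np.uint8)); u,v=np.round(proj(c,p)).astype(int)
    q=X[l==max(range(1,n),key=lambda k:(l==k).sum())]
    mu=q[:,:2].mean(0); _,_,V=np.linalg.svd(q[:,:2]-mu,full_matrices=False); a=V[0]*np.sign(V[0][0])
    t=(q[:,:2]-mu)@a; s=(q[:,:2]-mu)@[-a[1],a[0]]
    b=np.percentile(t,[.5,99.5]); body=t<b[0]+0.085; so=np.percentile(s[body],[1,99])
    mid=mu+a*(b[0]+0.045+ (b[1]-b[0]-0.118)/2)+np.array([-a[1],a[0]])*so.mean()
    return mid,np.arctan2(a[1],a[0]),b[1]-b[0],so[1]-so[0],np.percentile(q[:,2],95)
E
python3 - <<'E'
from h import *
Ps=[]
for c in("top","side"):
    im=cv2.imread(f"pics/{c}0.png"); d=np.load(f"{c}0.npy"); X=cloud(c,d)
    m=(d>0)&(X[...,0]>.42)&(X[...,0]<.66)&(X[...,1]>0.04)&(X[...,1]<.42)&(X[...,2]>.03)&(X[...,2]<.22)
    P=X[m][::6]; Ps.append(P); print(c,len(P),P.min(0).round(3),P.max(0).round(3))
    print(fitdeck(P,[.54,.22,0]))
    for p in((.62,-.305),(.61,-.2),(.62,-.09)):
        try: mid,a,L,W,z=bottle(c,im,d,np.r_[p,.03]); print(mid.round(4),round(a,3),L.round(3),W.round(3),z.round(3))
        except Exception as e: print(e)
    hsv=cv2.cvtColor(im,cv2.COLOR_BGR2HSV)
    m=(hsv[...,0]<25)&(hsv[...,1]>90)&(np.hypot(X[...,0]-.41,X[...,1]+.2)<.13)&(X[...,2]<.06)&(X[...,2]>.005)
    q=X[m]; (ctr,V)=cv2.PCACompute(q[:,:2].astype(np.float32),None); t=(q[:,:2]-ctr)@V[0]; e=[ctr[0]+V[0]*k for k in (t.min(),t.max())]
    g=X[m&(hsv[...,1]>195)]
    print("rod",len(q),e,np.ptp(t),q[:,2].max(),"zpct",np.percentile(q[:,2],[5,25,50,75,95]).round(3),"axis",V[0])
    for k in np.arange(0,.16,.02):
        s=(t-t.min()>k)&(t-t.min()<k+.02); print(round(k,2),np.r_[q[s].mean(0).round(4),np.percentile(q[s,2],90).round(3),np.ptp((q[s,:2]-ctr)@V[1]).round(3), s.sum()])
    m=(hsv[...,0]<32)&(hsv[...,0]>12)&(hsv[...,1]>60)&(X[...,0]>.4)&(X[...,0]<.6)&(X[...,1]>.03)&(X[...,1]<.15)&(X[...,2]>.06)
    print("brass",m.sum(),X[m].mean(0).round(4) if m.any() else 0)
    m=(X[...,2]<.03)&(X[...,2]>.005)&(np.hypot(X[...,0]-.42,X[...,1]+.2)<.16)&(hsv[...,1]<60)&(im.max(-1)<170)
    q=X[m]; r=cv2.minAreaRect(q[:,:2].astype(np.float32)); print("tray",r)
print(fitdeck(np.vstack(Ps),[.54,.22,0]),fitdeck(np.vstack(Ps),[.54,.22,0,.085]))
E
```

```text
top 1258 [0.423 0.044 0.037] [0.628 0.38  0.177]
(array([0.53590018, 0.22814503, 0.00812839]), np.float64(0.0012567591522070244), np.float64(0.8871224165341812))
[ 0.6199 -0.3072] 0.135 0.115 0.044 0.038
[ 0.5986 -0.1882] 0.303 0.116 0.044 0.039
[ 0.6188 -0.0835] 0.329 0.117 0.045 0.038
rod 244 [array([ 0.41502933, -0.28257184]), array([ 0.3952595 , -0.12134439])] 0.162435030804579 0.035299712499039515 zpct [0.009 0.023 0.026 0.028 0.032] axis [-0.12170915  0.99256575]
0.0 [ 4.132e-01 -2.714e-01  2.590e-02  3.200e-02  2.200e-02  4.500e+01]
0.02 [ 4.114e-01 -2.527e-01  2.620e-02  3.000e-02  2.200e-02  5.400e+01]
0.04 [ 4.090e-01 -2.324e-01  2.680e-02  3.100e-02  2.200e-02  5.200e+01]
0.06 [ 4.069e-01 -2.149e-01  2.630e-02  3.100e-02  2.100e-02  3.800e+01]
0.08 [ 4.040e-01 -1.924e-01  1.810e-02  2.300e-02  1.100e-02  1.400e+01]
0.1 [ 4.016e-01 -1.728e-01  1.940e-02  2.400e-02  1.100e-02  1.200e+01]
0.12 [ 3.997e-01 -1.534e-01  2.040e-02  2.400e-02  1.100e-02  1.300e+01]
0.14 [ 3.966e-01 -1.352e-01  1.800e-02  2.300e-02  1.200e-02  1.300e+01]
brass 34 [0.5039 0.0737 0.1041]
tray ((0.425
[... 836 characters left out ...]
00e-02  2.200e-02  4.700e+01]
0.08 [ 4.039e-01 -1.938e-01  2.100e-02  2.300e-02  1.000e-02  3.600e+01]
0.1 [ 4.013e-01 -1.740e-01  2.110e-02  2.400e-02  1.000e-02  2.900e+01]
0.12 [ 3.989e-01 -1.545e-01  2.110e-02  2.400e-02  1.000e-02  3.300e+01]
0.14 [ 3.961e-01 -1.347e-01  2.070e-02  2.400e-02  9.000e-03  2.800e+01]
brass 54 [0.504  0.0743 0.1096]
tray ((0.421256959438324, -0.20199358463287354), (0.2556725740432739, 0.24427306652069092), 29.683271408081055)
(array([0.53786284, 0.22660564, 0.0196689 ]), np.float64(0.001407135275770046), np.float64(0.859796550199027)) (array([0.54314627, 0.22069484, 0.01937648, 0.08821512]), np.float64(0.0012431236522136811), np.float64(0.9049093321539142))
```

```bash
cat >> h.py <<'E'
def down(deg,pitch=0):
    a=np.radians(deg); x=np.array([np.cos(a),np.sin(a),0]); z=np.array([0,0,-1.]); return R.from_matrix(np.stack([x,np.cross(z,x),z],1))
def plan(*wp):
    o=monitor.get_obs(); p0=np.array(o["position"]); R0=R.from_quat(o["ee_rot"])
    for p,r in wp:
        print(np.r_[(R0.inv().apply(np.array(p)-p0)).round(4),(R0.inv()*r).as_rotvec(degrees=True).round(1)].tolist())
E
python3 - <<'E'
from h import *
plan(((.36,.45,.35),down(52)),((.48,.1,.35),down(12)),((.4095,-.238,.2),down(7.2)),((.4095,-.238,.06),down(7.2)))
E
```

```text
[-0.0746, 0.1708, -0.1393, -0.0, -0.0, 16.6]
[-0.3566, 0.4103, -0.1393, -0.0, -0.0, 56.6]
[-0.697, 0.4681, 0.0107, -0.0, -0.0, 61.4]
[-0.6971, 0.4681, 0.1507, -0.0, -0.0, 61.4]
```

Emit:
servo_tool([
  [0.5, -0.075, 0.171, -0.139, 0, 0, 16.6],
  [0.5, -0.075, 0.171, -0.139, 0, 0, 16.6],
  [0.5, -0.075, 0.171, -0.139, 0, 0, 16.6],
  [0.5, -0.075, 0.171, -0.139, 0, 0, 16.6],
  [0.5, -0.357, 0.41, -0.139, 0, 0, 56.6],
  [0.5, -0.357, 0.41, -0.139, 0, 0, 56.6],
  [0.5, -0.357, 0.41, -0.139, 0, 0, 56.6],
  [0.5, -0.357, 0.41, -0.139, 0, 0, 56.6],
  [0.5, -0.357, 0.41, -0.139, 0, 0, 56.6],
  [0.5, -0.357, 0.41, -0.139, 0, 0, 56.6],
  [0.5, -0.697, 0.468, 0.011, 0, 0, 61.4],
  [0.5, -0.697, 0.468, 0.011, 0, 0, 61.4],
  [0.5, -0.697, 0.468, 0.011, 0, 0, 61.4],
  [0.5, -0.697, 0.468, 0.011, 0, 0, 61.4],
  [0.5, -0.697, 0.468, 0.011, 0, 0, 61.4],
  [0.5, -0.697, 0.468, 0.011, 0, 0, 61.4],
  [0.5, -0.697, 0.468, 0.011, 0, 0, 61.4],
  [0.5, -0.697, 0.468, 0.011, 0, 0, 61.4],
  [0.5, -0.697, 0.468, 0.011, 0, 0, 61.4],
  [0.5, -0.697, 0.468, 0.011, 0, 0, 61.4],
], grip_force=60)

```text
clock: 4.0
position: [0.41, -0.237, 0.2]
ee_rot: [0.998, 0.064, 0.0, -0.0]
ft_force: [-0.1, -0.4, -0.7]
grip_width: 0.5
```

```bash
python3 - <<'E'
from h import *
state()
im,d=eyes.camera("side"); cv2.imwrite("pics/s1.png",im); X=cloud("side",d)
hsv=cv2.cvtColor(im,cv2.COLOR_BGR2HSV)
m=(hsv[...,0]<25)&(hsv[...,1]>90)&(np.hypot(X[...,0]-.41,X[...,1]+.2)<.13)&(X[...,2]<.06)&(X[...,2]>.005)
q=X[m]; ctr,V=cv2.PCACompute(q[:,:2].astype(np.float32),None); t=(q[:,:2]-ctr)@V[0]; print([ctr[0]+V[0]*k for k in (t.min(),t.max())])
plan(((.4095,-.238,.06),down(7.2)),((.4095,-.238,.008),down(7.2)))
E
```

```text
{'clock': 4.0, 'joint_pos': [-0.418, -0.048, 0.839, 1.897, 0.037, 1.277, 0.537], 'position': [0.41, -0.237, 0.2], 'ee_rot': [0.998, 0.064, 0.0, -0.0], 'ft_force': [-0.149, -0.431, -0.686], 'grip_width': 0.5}
[array([ 0.41511417, -0.28355797]), array([ 0.39477723, -0.12540458])]
[-0.0006, 0.0008, 0.1399, -0.0, -0.0, 0.1]
[-0.0006, 0.0008, 0.1919, -0.0, -0.0, 0.1]
```

Emit:
servo_tool([
  [0.5, 0, 0, 0.06, 0, 0, 0],
  [0.5, 0, 0, 0.12, 0, 0, 0],
  [0.5, 0, 0, 0.15, 0, 0, 0],
  [0.5, 0, 0, 0.17, 0, 0, 0],
  [0.5, 0, 0, 0.185, 0, 0, 0],
  [0.5, 0, 0, 0.191, 0, 0, 0],
  [0.5, 0, 0, 0.191, 0, 0, 0],
  [0, 0, 0, 0.191, 0, 0, 0],
  [0, 0, 0, 0.191, 0, 0, 0],
  [0, 0, 0, 0.191, 0, 0, 0],
  [0, 0, 0, 0.191, 0, 0, 0],
  [0, 0, 0, 0.191, 0, 0, 0],
  [0, 0, 0, 0.191, 0, 0, 0],
  [0, 0, 0, 0.15, 0, 0, 0],
  [0, 0, 0, 0.1, 0, 0, 0],
  [0, 0, 0, 0.05, 0, 0, 0],
  [0, 0, 0, 0.05, 0, 0, 0],
  [0, 0, 0, 0.05, 0, 0, 0],
], grip_force=60)

```text
clock: 6.3
position: [0.4093, -0.2375, 0.1493]
ee_rot: [0.998, 0.063, 0.0, -0.0]
ft_force: [-0.7, 0.6, 0.2]
grip_width: -0.001
```

```bash
cat >> h.py <<'E'
def rod(c,im,d,zmin=.03):
    X=cloud(c,d); hsv=cv2.cvtColor(im,cv2.COLOR_BGR2HSV); p=monitor.get_obs()["position"]
    m=(hsv[...,0]<25)&(hsv[...,1]>90)&(np.linalg.norm(X-p,axis=-1)<.17)&(X[...,2]>zmin)
    n,l,s,_=cv2.connectedComponentsWithStats(m.astype(np.uint8)); 
    for k in range(1,n):
        if s[k,4]<15: m[l==k]=0
    q=X[m]; ctr,V=cv2.PCACompute(q.astype(np.float32),None); a=V[0]*np.sign(V[0][1]); t=(q-ctr)@a
    lo,hi=t.min(),t.max()
    tip=q[t>hi-.03].mean(0); print(c,len(q),"axis",a,"ends",(ctr[0]+a*lo).round(4),(ctr[0]+a*hi).round(4))
    for k in np.arange(lo,hi,.02):
        s=(t>=k)&(t<k+.02)
        if s.sum()>4: print(round(k-lo,2),q[s].mean(0).round(4),q[s,2].max().round(4),s.sum())
E
python3 - <<'E'
from h import *
state()
for c in("side","top"):
    im,d=eyes.camera(c); cv2.imwrite(f"pics/{c}2.png",im); rod(c,im,d,.09)
    hsv=cv2.cvtColor(im,cv2.COLOR_BGR2HSV);X=cloud(c,d)
    if c=="side":
        cv2.imwrite("pics/s2c.png",cv2.resize(im[60:330,170:450],None,fx=2.2,fy=2.2,interpolation=cv2.INTER_CUBIC))
E
```

```text
{'clock': 6.3, 'joint_pos': [-0.46, 0.018, 0.915, 1.967, -0.016, 1.164, 0.588], 'position': [0.409, -0.238, 0.149], 'ee_rot': [0.998, 0.063, 0.0, -0.0], 'ft_force': [-0.701, 0.552, 0.197], 'grip_width': -0.001}Traceback (most recent call last):
  File "<stdin>", line 4, in <module>
  File "h.py", line 50, in rod
    q=X[m]; ctr,V=cv2.PCACompute(q.astype(np.float32),None); a=V[0]*np.sign(V[0][1]); t=(q-ctr)@a
                  ~~~~~~~~~~~~~~^^^^^^^^^^^^^^^^^^^^^^^^^^^
cv2.error: OpenCV(4.12.0) /io/opencv/modules/core/src/matmul.dispatch.cpp:788: error: (-215:Assertion failed) nsamples > 0 in function 'calcCovarMatrix'
```

```bash
python3 - <<'E'
from h import *
im=cv2.imread("pics/side2.png")
cv2.imwrite("pics/s2c.png",cv2.resize(im[60:340,170:450],None,fx=2.1,fy=2.1,interpolation=cv2.INTER_CUBIC))
E
```

```text
(no output)
```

View pics/s2c.png

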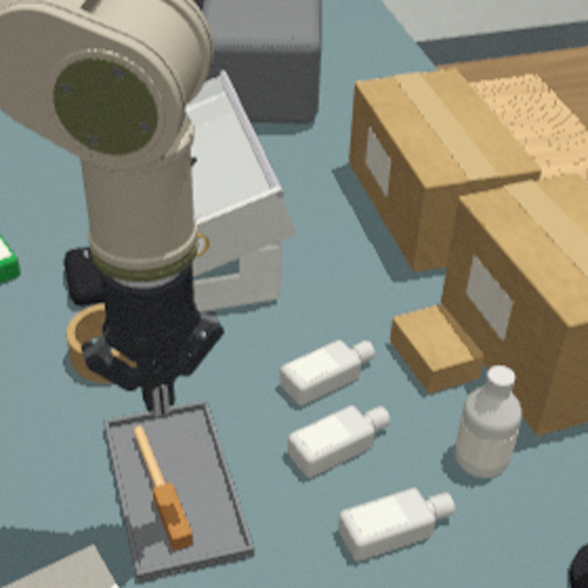

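```bash
cat >> h.py <<'E'
def rodtray(im,X):
    hsv=cv2.cvtColor(im,cv2.COLOR_BGR2HSV)
    m=(hsv[...,0]<25)&(hsv[...,1]>90)&(np.hypot(X[...,0]-.41,X[...,1]+.2)<.13)&(X[...,2]<.06)&(X[...,2]>.005)
    q=X[m]; ctr,V=cv2.PCACompute(q[:,:2].astype(np.float32),None); a=V[0]*np.sign(V[0][1]); t=(q[:,:2]-ctr)@a; hi=q[:,2]>.02
    e=ctr[0]+a*t.max(); print(len(q),"yaw",np.degrees(np.arctan2(a[1],a[0])),"tip",e,"tail",ctr[0]+a*t.min(),"grip c",e-a*.125)
E
python3 - <<'E'
from h import *
for c in("side","top"):
    im,d=eyes.camera(c); rodtray(im,cloud(c,d))
E
```

```text
479 yaw 97.27131 tip [ 0.39505907 -0.12675559] tail [ 0.41494331 -0.28259544] grip c [ 0.41088006 -0.25075033]
96 yaw 98.67514 tip [ 0.39397341 -0.12151647] tail [ 0.40972321 -0.22474128] grip c [ 0.41282742 -0.24508641]
```

Emit:
servo_tool([
  [0.5, 0, 0, 0, 0, 0, 0],
  [0.5, 0, 0, 0, 0, 0, 0],
  [0.5, 0, 0, 0.05, 0, 0, 0],
  [0.5, 0, 0, 0.1, 0, 0, 0],
  [0.5, 0, 0, 0.125, 0, 0, 0],
  [0.5, 0, 0, 0.141, 0, 0, 0],
  [0.5, 0, 0, 0.141, 0, 0, 0],
  [0, 0, 0, 0.141, 0, 0, 0],
  [0, 0, 0, 0.141, 0, 0, 0],
  [0, 0, 0, 0.141, 0, 0, 0],
  [0, 0, 0, 0.141, 0, 0, 0],
  [0, 0, 0, 0.141, 0, 0, 0],
  [0, 0, 0, 0.141, 0, 0, 0],
  [0, 0, 0, 0.141, 0, 0, 0],
  [0, 0, 0, 0.141, 0, 0, 0],
], grip_force=60)

```text
clock: 8.32
position: [0.4094, -0.2379, 0.0086]
ee_rot: [0.998, 0.063, -0.0, -0.0]
ft_force: [0.5, 0.4, 0.6]
grip_width: 0.001
```

```bash
python3 - <<'E'
from h import *
im,d=eyes.camera("side"); print(proj("side",monitor.get_obs()["position"])); print(proj("side",[.4109,-.25,.02]))
cv2.imwrite("pics/s3c.png",cv2.resize(im[190:350,190:330],None,fx=4,fy=4,interpolation=cv2.INTER_CUBIC)[:600])
E
```

```text
[250.13649916 304.08193087]
[251.54088977 305.21389481]
```

View pics/s3c.png

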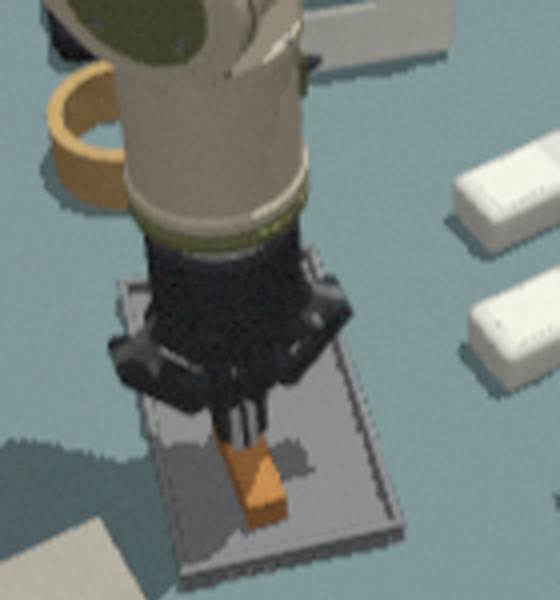

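```bash
python3 - <<'E'
from h import *
o=state(); 
im,d=eyes.camera("side"); X=cloud("side",d)
for v in range(284,312,2): print(v,[ (X[v,u]*1000).round().astype(int).tolist() for u in (244,247,250,253)], im[v,249])
E
```

```text
{'clock': 8.375, 'joint_pos': [-0.338, 0.314, 0.865, 2.094, -0.314, 0.865, 0.835], 'position': [0.409, -0.238, 0.009], 'ee_rot': [0.998, 0.063, 0.0, -0.0], 'ft_force': [-0.186, 0.282, -0.048], 'grip_width': -0.008}
284 [[399, -257, 104], [405, -257, 101], [413, -238, 77], [418, -249, 88]] [42 39 37]
286 [[398, -258, 99], [405, -251, 88], [412, -242, 75], [418, -249, 82]] [38 34 31]
288 [[399, -251, 84], [405, -250, 81], [412, -241, 67], [417, -250, 77]] [43 39 37]
290 [[398, -250, 76], [404, -252, 77], [411, -246, 67], [417, -250, 70]] [32 30 29]
292 [[398, -248, 66], [404, -251, 69], [411, -247, 62], [417, -248, 62]] [94 95 91]
294 [[398, -248, 61], [404, -246, 56], [410, -249, 58], [416, -248, 54]] [108 107 108]
296 [[398, -243, 47], [404, -244, 46], [410, -248, 49], [416, -247, 47]] [108 108 108]
298 [[399, -225, 18], [403, -247, 44], [409, -249, 45], [416, -247, 39]] [109 110 109]
300 [[398, -224, 9], [403, -239, 27], [409, -248, 37], [415, -248, 34]] [110 111 108]
302 [[398, -227, 5], [403, -243, 25], [409, -247, 29], [415, -247, 26]] [ 91  98 112]
304 [[397, -232, 6], [402, -247, 24], [408, -251, 27], [414, -253, 27]] [ 44  85 128]
306 [[396, -238, 6], [401, -246, 16], [407, -257, 28], [413, -259, 28]] [ 54  90 130]
308 [[395, -243, 6], [401, -246, 8], [406, -262, 28], [412, -264, 28]] [ 46  86 128]
310 [[394, -250, 8], [400, -250, 6], [405, -266, 26], [411, -268, 27]] [ 38  70 104]
```

Emit:
servo_tool([
  [0, 0, 0, -0.05, 0, 0, 0],
  [0, 0, 0, -0.1, 0, 0, 0],
  [0, 0, 0, -0.1, 0, 0, 0],
  [0, 0, 0, -0.1, 0, 0, 0],
])

```text
clock: 8.93
position: [0.4093, -0.2374, 0.1083]
ee_rot: [0.998, 0.063, 0.0, -0.0]
ft_force: [-0.3, 0.2, 0.4]
grip_width: 0.005
```

```bash
python3 - <<'E'
from h import *
o=state(); p=np.array(o["position"])
for c in("side","top"):
    im,d=eyes.camera(c); X=cloud(c,d)
    m=(np.hypot(X[...,0]-p[0],X[...,1]-p[1])<.04)&(X[...,2]>.05)
    q=X[m]; 
    for z in np.arange(.095,.2,.01):
        s=(q[:,2]>z)&(q[:,2]<z+.01)
        if s.any(): print(c,round(z,3),s.sum(),q[s].mean(0).round(4),q[s,:2].min(0).round(3),q[s,:2].max(0).round(3))
    print("min z",np.sort(q[:,2])[:5].round(4) if len(q) else 0)
E
```

```text
{'clock': 8.925, 'joint_pos': [-0.484, 0.099, 0.973, 2.016, -0.094, 1.072, 0.658], 'position': [0.409, -0.237, 0.108], 'ee_rot': [0.998, 0.063, 0.0, -0.0], 'ft_force': [-0.264, 0.184, 0.444], 'grip_width': 0.005}
side 0.125 6 [ 0.4093 -0.2472  0.132 ] [ 0.405 -0.248] [ 0.417 -0.245]
side 0.135 43 [ 0.4095 -0.246   0.14  ] [ 0.396 -0.25 ] [ 0.424 -0.233]
side 0.145 54 [ 0.4095 -0.2455  0.1495] [ 0.396 -0.25 ] [ 0.424 -0.234]
side 0.155 49 [ 0.4097 -0.2465  0.1599] [ 0.397 -0.252] [ 0.423 -0.242]
side 0.165 50 [ 0.4132 -0.2462  0.171 ] [ 0.394 -0.253] [ 0.442 -0.234]
side 0.175 182 [ 0.4099 -0.2443  0.1809] [ 0.376 -0.255] [ 0.448 -0.224]
side 0.185 140 [ 0.4104 -0.2427  0.1889] [ 0.373 -0.256] [ 0.448 -0.224]
side 0.195 123 [ 0.4134 -0.2468  0.2001] [ 0.372 -0.257] [ 0.449 -0.225]
min z [0.1289 0.1303 0.1318 0.1331 0.134 ]
min z [0.4951 0.4953 0.4954 0.4954 0.4956]
```

Emit:
servo_tool([
  [0.5, 0, 0, 0, 0, 0, 0],
  [0.5, 0, 0, 0, 0, 0, 0],
  [0.5, 0, 0, 0, 0, 0, 0],
  [0.5, 0, 0, 0.05, 0, 0, 0],
  [0.5, 0, 0, 0.09, 0, 0, 0],
  [0.5, 0, 0, 0.1, 0, 0, 0],
  [0.5, 0, 0, 0.11, 0, 0, 0],
  [0.5, 0, 0, 0.117, 0, 0, 0],
  [0.5, 0, 0, 0.117, 0, 0, 0],
  [0, 0, 0, 0.117, 0, 0, 0],
  [0, 0, 0, 0.117, 0, 0, 0],
  [0, 0, 0, 0.117, 0, 0, 0],
  [0, 0, 0, 0.117, 0, 0, 0],
  [0, 0, 0, 0.117, 0, 0, 0],
  [0, 0, 0, 0.117, 0, 0, 0],
], grip_force=60)

```text
clock: 10.9
position: [0.41, -0.238, -0.0075]
ee_rot: [0.998, 0.063, 0.001, -0.0]
ft_force: [-1.3, 0.5, 6.6]
grip_width: 0.237
```

Emit:
servo_tool([
  [0, 0, 0, -0.03, 0, 0, 0],
  [0, 0, 0, -0.08, 0, 0, 0],
  [0, 0, 0, -0.13, 0, 0, 0],
  [0, 0, 0, -0.13, 0, 0, 0],
  [0, 0, 0, -0.13, 0, 0, 0],
])

```text
clock: 11.52
position: [0.4093, -0.2373, 0.1214]
ee_rot: [0.998, 0.063, 0.0, -0.001]
ft_force: [0.5, 0.4, -1.1]
grip_width: 0.235
```

```bash
python3 - <<'E'
from h import *
state()
for c in("side","top"):
    im,d=eyes.camera(c); cv2.imwrite(f"pics/{c}4.png",im)
    try: rod(c,im,d,.08)
    except Exception as e: print(c,"none")
    hsv=cv2.cvtColor(im,cv2.COLOR_BGR2HSV);X=cloud(c,d)
    m=(hsv[...,0]<32)&(hsv[...,0]>12)&(hsv[...,1]>60)&(X[...,0]>.46)&(X[...,0]<.55)&(X[...,1]>.03)&(X[...,1]<.13)&(X[...,2]>.08)
    print("brass",m.sum(),X[m].mean(0).round(4),X[m].min(0).round(4),X[m].max(0).round(4))
im=cv2.imread("pics/side0.png")
cv2.imwrite("pics/h0.png",cv2.resize(im[150:205,235:315],None,fx=8,fy=8,interpolation=cv2.INTER_CUBIC))
for T in (deckT(.5379,.2266,.0197),deckT(.5431,.2207,.0194,.0882)):
    h=(T@[-.03,-.153,.036,1])[:3]; print(h,proj("side",h),(proj("side",h)-[235,150])*8)
E
```

```text
{'clock': 11.525, 'joint_pos': [-0.548, 0.076, 1.032, 2.003, -0.074, 1.101, 0.643], 'position': [0.409, -0.237, 0.121], 'ee_rot': [0.998, 0.063, 0.0, -0.001], 'ft_force': [0.493, 0.385, -1.068], 'grip_width': 0.235}
side 360 axis [-0.06545665  0.9897944   0.1265806 ] ends [ 0.4134 -0.2834  0.1503] [ 0.4078 -0.1986  0.1612]
0.0 [ 0.4133 -0.276   0.1504] 0.1582 153
0.02 [ 0.4099 -0.2541  0.1573] 0.2109 104
0.04 [ 0.4115 -0.2344  0.1561] 0.1794 64
0.06 [ 0.4095 -0.2171  0.1553] 0.159 37
brass 23 [0.5147 0.0745 0.1095] [0.5053 0.0668 0.089 ] [0.5208 0.1014 0.1297]
top 41 axis [-0.12846006  0.9916844   0.00775589] ends [ 0.4081 -0.2024  0.1501] [ 0.3978 -0.1229  0.1508]
0.0 [ 0.4071 -0.1949  0.1503] 0.1523 11
0.02 [ 0.4044 -0.1741  0.1505] 0.154 9
0.04 [ 0.4019 -0.1537  0.1496] 0.1517 11
0.06 [ 0.3992 -0.1331  0.1517] 0.1553 9
brass 28 [0.5039 0.0734 0.1113] [0.4872 0.0717 0.0939] [0.5173 0.0747 0.1309]
[0.50162271 0.07285555 0.11052651] [261.46575516 175.93860346] [211.72604131 207.50882769]
[0.50677659 0.06696644 0.11372651] [263.85984136 176.016937  ] [230.87873092 208.13549597]
```

View pics/h0.png

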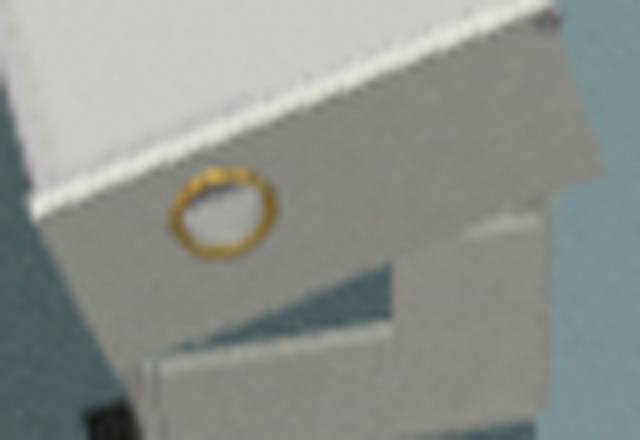

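```bash
python3 - <<'E'
from h import *
im=cv2.imread("pics/side0.png"); X=cloud("side",np.load("side0.npy"))
m=(X[...,0]>.47)&(X[...,0]<.62)&(abs(X[...,1]-.072)<.012)&(X[...,2]>.07)&(X[...,2]<.14)
m&=~((np.hypot(X[...,0]-.504,X[...,2]-.11)<.018))
q=X[m]; v=cv2.fitLine(q[:,:2].astype(np.float32),cv2.DIST_HUBER,0,.001,.001).ravel(); print(m.sum(),v,"yaw",np.arctan2(v[1],v[0]), "y at .504",v[3]+v[1]/v[0]*(.504-v[2]))
X=cloud("top",np.load("top0.npy"))
# level edges: rim along y at x ends, top cam: fit shelf-wall top lines via highest points per column
q=X[(X[...,0]>.55)&(X[...,0]<.66)&(X[...,1]>.09)&(X[...,1]<.36)&(X[...,2]>.12)]
b=np.round(q[:,1]/.01); e=np.array([[np.median(q[b==k,1]),np.sort(q[b==k,0])[-2]] for k in np.unique(b)]); print("far edge slope dx/dy",np.polyfit(e[:,0],e[:,1],1))
q=X[(X[...,0]>.40)&(X[...,0]<.6)&(X[...,1]>.09)&(X[...,1]<.36)&(X[...,2]>.06)&(X[...,2]<.2)]
b=np.round(q[:,1]/.01); e=np.array([[np.median(q[b==k,1]),np.sort(q[b==k,0])[1]] for k in np.unique(b)]); print("near edge",np.polyfit(e[:,0],e[:,1],1))
h=np.array([.504,.073]); y=np.array([-.019,1])
plan((np.r_[h-.145*y,.087],down(1.1)))
plan((np.r_[h-.145*y,.087]+[0,0,.0],down(1.1)))
E
```

```text
1070 [0.99999905 0.00138745 0.54712427 0.07393403] yaw 0.0013874497 y at .504 0.0738742
far edge slope dx/dy [0.00190153 0.61206119]
near edge [0.00186752 0.44508741]
[0.1181, -0.1519, 0.0336, -0.0, 0.1, 6.1]
[0.1181, -0.1519, 0.0336, -0.0, 0.1, 6.1]
```

Emit:
servo_tool([
  [0, 0.028, -0.038, 0.008, 0, 0, 2],
  [0, 0.056, -0.076, 0.017, 0, 0, 4],
  [0, 0.084, -0.114, 0.025, 0, 0, 6],
  [0, 0.113, -0.153, 0.034, 0, 0, 7.2],
  [0, 0.113, -0.153, 0.034, 0, 0, 7.2],
  [0, 0.113, -0.153, 0.034, 0, 0, 7.2],
  [0, 0.113, -0.153, 0.034, 0, 0, 7.2],
])

```text
clock: 12.5
position: [0.5017, -0.0733, 0.0874]
ee_rot: [1.0, -0.001, -0.0, 0.0]
ft_force: [-1.1, -0.3, -0.9]
grip_width: 0.238
```

```bash
python3 - <<'E'
from h import *
state()
for c in("side","top"):
    im,d=eyes.camera(c); cv2.imwrite(f"pics/{c}5.png",im)
    try: rod(c,im,d,.08)
    except Exception as e: print(c,"none")
    if c=="side": cv2.imwrite("pics/s5c.png",cv2.resize(im[130:280,220:360],None,fx=4,fy=4,interpolation=cv2.INTER_CUBIC))
E
```

```text
{'clock': 12.5, 'joint_pos': [-0.733, 0.245, 0.891, 1.953, -0.22, 1.044, 0.252], 'position': [0.502, -0.073, 0.087], 'ee_rot': [1.0, -0.001, -0.0, 0.0], 'ft_force': [-1.066, -0.299, -0.907], 'grip_width': 0.238}
side 258 axis [0.04609942 0.9917284  0.11979058] ends [ 0.5    -0.1211  0.1163] [ 0.5043 -0.0288  0.1274]
0.0 [ 0.501  -0.1131  0.1159] 0.1253 106
0.02 [ 0.4999 -0.0915  0.122 ] 0.1742 68
0.04 [ 0.5024 -0.0727  0.1251] 0.1676 48
0.06 [ 0.5045 -0.0547  0.1222] 0.1249 27
0.08 [ 0.5032 -0.0343  0.1173] 0.1213 9
top 25 axis [-0.  0.  0.] ends [0.5037 0.0734 0.1092] [0.5037 0.0734 0.1092]
```

View pics/s5c.png

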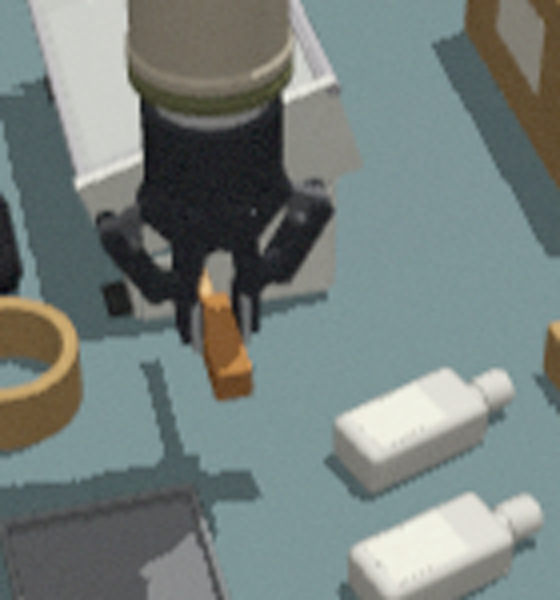

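Emit:
servo_tool([
  [0, 0, -0.02, 0, 0, 0, 0],
  [0, 0, -0.03, 0, 0, 0, 0],
  [0, 0, -0.04, 0, 0, 0, 0],
  [0, 0, -0.05, 0, 0, 0, 0],
  [0, 0, -0.055, 0, 0, 0, 0],
  [0, 0, -0.055, 0, 0, 0, 0],
])

```text
clock: 13.35
position: [0.5024, -0.0167, 0.0877]
ee_rot: [1.0, 0.0, 0.0, -0.0]
ft_force: [0.2, -0.5, -0.4]
grip_width: 0.238
```

Emit:
servo_tool([
  [0, 0, -0.006, 0, 0, 0, 0],
  [0, 0, -0.01, 0, 0, 0, 0],
  [0, 0, -0.012, 0, 0, 0, 0],
  [0, 0, -0.012, 0, 0, 0, 0],
])

```text
clock: 13.85
position: [0.5023, -0.0067, 0.0877]
ee_rot: [1.0, -0.001, -0.0, 0.001]
ft_force: [0.0, -7.4, -0.5]
grip_width: 0.246
```

Emit:
servo_tool([
  [0, 0, -0.002, 0, 0, 0, 0],
  [0, 0, -0.004, 0, 0, 0, 0],
  [0, 0, -0.004, 0, 0, 0, 0],
])

```text
clock: 14.22
position: [0.5023, -0.0031, 0.0877]
ee_rot: [1.0, -0.001, -0.0, 0.001]
ft_force: [-0.1, -7.9, -0.0]
grip_width: 0.239
```

```bash
python3 - <<'E'
from h import *
state()
for c in("top",):
    im,d=eyes.camera(c); cv2.imwrite(f"pics/{c}6.png",im)
    X=cloud(c,d); m=(X[...,0]>.4)&(X[...,0]<.75)&(X[...,1]>.15)&(X[...,1]<.36)&(X[...,2]>.2); print(m.sum(),X[m].max(0) if m.any() else 0)
E
```

```text
{'clock': 14.225, 'joint_pos': [-0.855, 0.223, 0.861, 1.964, -0.193, 1.039, 0.09], 'position': [0.502, -0.003, 0.088], 'ee_rot': [1.0, -0.001, -0.0, 0.001], 'ft_force': [-0.058, -7.918, -0.043], 'grip_width': 0.239}
2537 [0.54102378 0.35996496 0.23675265]
```

Emit:
servo_tool([
  [0, 0, 0, 0, 0, 0, 0],
  [0, 0, 0, 0, 0, 0, 0],
  [0, 0, 0, 0, 0, 0, 0],
  [0, 0, 0, 0, 0, 0, 0],
  [0, 0, 0, 0, 0, 0, 0],
  [0, 0, 0, 0, 0, 0, 0],
  [0, 0, 0, 0, 0, 0, 0],
  [0, 0, 0, 0, 0, 0, 0],
  [0, 0, 0, 0, 0, 0, 0],
  [0, 0, 0, 0, 0, 0, 0],
  [0, 0, 0.03, 0, 0, 0, 0],
  [0, 0, 0.06, 0, 0, 0, 0],
  [0, 0, 0.09, 0, 0, 0, 0],
  [0, 0, 0.09, 0, 0, 0, 0],
  [0, 0, 0.09, 0, 0, 0, 0],
])

```text
clock: 16.15
position: [0.5024, -0.0904, 0.0876]
ee_rot: [1.0, -0.0, -0.0, -0.0]
ft_force: [0.2, 0.2, -0.5]
grip_width: 0.241
```

```bash
python3 - <<'E'
from h import *
state()
im,d=eyes.camera("side"); cv2.imwrite("pics/side7.png",im); rod("side",im,d,.08)
im,d=eyes.camera("top"); X=cloud("top",d); m=(X[...,0]>.4)&(X[...,0]<.75)&(X[...,1]>.1)&(X[...,1]<.36)&(X[...,2]>.2); print(m.sum(),X[m].max(0), np.median(X[m],0))
plan(((.48,-.16,.15),down(0)),((.4095,-.238,.12),down(7.2)),((.4095,-.238,-.003),down(7.2)))
E
```

```text
{'clock': 16.15, 'joint_pos': [-0.7, 0.257, 0.896, 1.945, -0.232, 1.046, 0.297], 'position': [0.502, -0.09, 0.088], 'ee_rot': [1.0, -0.0, -0.0, -0.0], 'ft_force': [0.212, 0.241, -0.517], 'grip_width': 0.241}
side 265 axis [0.05078084 0.99238884 0.11218663] ends [ 0.5008 -0.1369  0.1169] [ 0.5055 -0.0446  0.1274]
0.0 [ 0.5016 -0.1294  0.1161] 0.1245 112
0.02 [ 0.5003 -0.1078  0.125 ] 0.174 67
0.04 [ 0.5044 -0.0882  0.1229] 0.1562 53
0.06 [ 0.5052 -0.0697  0.1218] 0.1243 25
0.08 [ 0.5047 -0.0506  0.1165] 0.1177 8
1671 [0.6143378  0.35993076 0.34473182] [0.60739341 0.23245703 0.28989147]
[-0.0226, 0.0701, -0.0624, -0.0, 0.0, 0.1]
[-0.0931, 0.148, -0.0325, -0.0, 0.0, -7.1]
[-0.0931, 0.1481, 0.0905, -0.0, 0.0, -7.1]
```

View pics/side7.png

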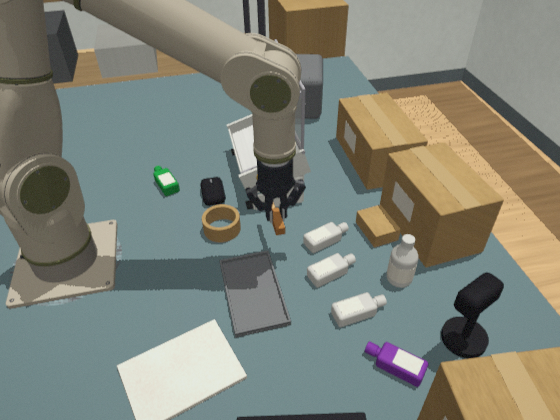

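Emit:
servo_tool([
  [0, -0.023, 0.05, -0.062, 0, 0, 0],
  [0, -0.023, 0.07, -0.062, 0, 0, 0],
  [0, -0.06, 0.11, -0.05, 0, 0, -4],
  [0, -0.093, 0.148, -0.032, 0, 0, -7.1],
  [0, -0.093, 0.148, -0.032, 0, 0, -7.1],
  [0, -0.093, 0.148, 0.02, 0, 0, -7.1],
  [0, -0.093, 0.148, 0.06, 0, 0, -7.1],
  [0, -0.093, 0.148, 0.08, 0, 0, -7.1],
  [0, -0.093, 0.148, 0.09, 0, 0, -7.1],
  [0, -0.093, 0.148, 0.093, 0, 0, -7.1],
  [0, -0.093, 0.148, 0.093, 0, 0, -7.1],
  [0.5, -0.093, 0.148, 0.093, 0, 0, -7.1],
  [0.5, -0.093, 0.148, 0.093, 0, 0, -7.1],
  [0.5, -0.093, 0.148, 0.093, 0, 0, -7.1],
  [0.5, -0.093, 0.148, 0.093, 0, 0, -7.1],
  [0.5, -0.093, 0.148, 0.04, 0, 0, -7.1],
  [0.5, -0.093, 0.148, -0.02, 0, 0, -7.1],
  [0.5, -0.093, 0.148, -0.08, 0, 0, -7.1],
  [0.5, -0.093, 0.148, -0.13, 0, 0, -7.1],
  [0.5, -0.093, 0.148, -0.13, 0, 0, -7.1],
])

```text
clock: 18.75
position: [0.4112, -0.2395, 0.2208]
ee_rot: [0.998, 0.062, 0.003, -0.0]
ft_force: [0.9, 0.6, -0.6]
grip_width: 0.5
```

```bash
python3 - <<'E'
from h import *
state()
for c in("side","top"):
    im,d=eyes.camera(c); cv2.imwrite(f"pics/{c}8.png",im); rodtray(im,cloud(c,d))
    for p in((.62,-.305),(.61,-.2),(.62,-.09)):
        try: mid,a,L,W,z=bottle(c,im,d,np.r_[p,.03]); print(mid.round(4),round(np.degrees(a),1),L.round(3),W.round(3),z.round(3))
        except Exception as e: print(e)
E
```

```text
{'clock': 18.75, 'joint_pos': [-0.708, -0.129, 1.091, 1.871, 0.114, 1.326, 0.476], 'position': [0.411, -0.24, 0.221], 'ee_rot': [0.998, 0.062, 0.003, -0.0], 'ft_force': [0.922, 0.583, -0.6], 'grip_width': 0.5}
477 yaw 96.987465 tip [ 0.39525329 -0.12640605] tail [ 0.4145055 -0.2834868] grip c [ 0.41045982 -0.25047765]
[ 0.6211 -0.3103] 8.4 0.117 0.045 0.036
[ 0.5993 -0.1918] 18.1 0.116 0.046 0.036
[ 0.6196 -0.087 ] 19.2 0.118 0.046 0.036
143 yaw 97.79608 tip [ 0.39429812 -0.1237373 ] tail [ 0.41091799 -0.24512694] grip c [ 0.41125411 -0.24758195]
[ 0.62   -0.3069] 7.9 0.116 0.044 0.038
[ 0.5983 -0.1884] 17.4 0.116 0.044 0.039
[ 0.6185 -0.0836] 18.9 0.116 0.045 0.039
```

```bash
python3 - <<'E'
from h import *
plan(((.619,-.086,.14),down(-71)),((.619,-.086,.03),down(-71)),((.619,-.086,-.015),down(-71)))
E
```

```text
[0.2268, -0.1254, 0.0779, -0.1, -0.0, 78.1]
[0.2267, -0.1253, 0.1879, -0.1, -0.0, 78.1]
[0.2266, -0.1253, 0.2329, -0.1, -0.0, 78.1]
```

Emit:
servo_tool([
  [0.75, 0.06, -0.03, 0.02, 0, 0, 10],
  [0.75, 0.11, -0.06, 0.04, 0, 0, 20],
  [0.75, 0.16, -0.09, 0.06, 0, 0, 30],
  [0.75, 0.227, -0.125, 0.078, 0, 0, 40],
  [0.75, 0.227, -0.125, 0.078, 0, 0, 50],
  [0.75, 0.227, -0.125, 0.078, 0, 0, 60],
  [0.75, 0.227, -0.125, 0.078, 0, 0, 70],
  [0.75, 0.227, -0.125, 0.078, 0, 0, 78],
  [0.75, 0.227, -0.125, 0.078, 0, 0, 78],
  [0.75, 0.227, -0.125, 0.078, 0, 0, 78],
  [0.75, 0.227, -0.125, 0.078, 0, 0, 78],
])

```text
clock: 20.23
position: [0.619, -0.0871, 0.1394]
ee_rot: [0.815, -0.58, -0.0, 0.0]
ft_force: [-0.4, 0.2, 0.4]
grip_width: 0.752
```

```bash
python3 - <<'E'
from h import *
state()
plan(((.619,-.086,.02),down(-71)),((.619,-.086,-.015),down(-71)))
E
```

```text
{'clock': 20.225, 'joint_pos': [-0.747, 0.66, 1.186, 1.597, -0.627, 1.318, -0.707], 'position': [0.619, -0.087, 0.139], 'ee_rot': [0.815, -0.58, -0.0, 0.0], 'ft_force': [-0.388, 0.208, 0.359], 'grip_width': 0.752}
[-0.001, -0.0004, 0.1194, 0.0, 0.0, 0.2]
[-0.001, -0.0004, 0.1544, 0.0, 0.0, 0.2]
```

Emit:
servo_tool([
  [0.75, 0, 0, 0.05, 0, 0, 0],
  [0.75, 0, 0, 0.1, 0, 0, 0],
  [0.75, 0, 0, 0.13, 0, 0, 0],
  [0.75, 0, 0, 0.145, 0, 0, 0],
  [0.75, 0, 0, 0.154, 0, 0, 0],
  [0.75, 0, 0, 0.154, 0, 0, 0],
  [0, 0, 0, 0.154, 0, 0, 0],
  [0, 0, 0, 0.154, 0, 0, 0],
  [0, 0, 0, 0.154, 0, 0, 0],
  [0, 0, 0, 0.154, 0, 0, 0],
  [0, 0, 0, 0.154, 0, 0, 0],
], grip_force=50)

```text
clock: 21.6
position: [0.62, -0.087, -0.013]
ee_rot: [0.815, -0.58, 0.001, -0.001]
ft_force: [-0.3, 0.6, 5.7]
grip_width: 0.524
```

Emit:
servo_tool([
  [0, 0, 0, -0.04, 0, 0, 0],
  [0, 0, 0, -0.09, 0, 0, 0],
  [0, 0, 0, -0.15, 0, 0, 0],
  [0, 0, 0, -0.2, 0, 0, 0],
  [0, 0, 0, -0.25, 0, 0, 0],
  [0, 0, 0, -0.25, 0, 0, 0],
  [0, 0, 0, -0.25, 0, 0, 0],
])

```text
clock: 22.48
position: [0.6189, -0.0866, 0.2351]
ee_rot: [0.815, -0.58, -0.0, -0.0]
ft_force: [-0.3, -1.3, -1.7]
grip_width: 0.527
```

```bash
cat >> h.py <<'E'
DT=deckT(.541,.2265,0)
DR=R.from_matrix(np.stack([-DT[:3,1],-DT[:3,0],-DT[:3,2]],1))
def dk(x,y,z): return (DT@[x/1000,y/1000,z/1000,1])[:3]
E
python3 - <<'E'
from h import *
plan(((.47,-.03,.28),down(-80)),((.46,.15,.28),DR),(dk(-32,96,60),DR),(dk(-32,96,-8),DR))
print(dk(-32,96,60),dk(-32,96,-8))
for c in("side","top"):
    im,d=eyes.camera(c); cv2.imwrite(f"pics/{c}9.png",im); X=cloud(c,d)
    m=(np.hypot(X[...,0]-.62,X[...,1]+.087)<.1)&(X[...,2]>.15)&(im.min(-1)>110)&(X[...,2]<.32); q=X[m]; print(c,m.sum(),q.min(0).round(3),q.max(0).round(3),np.percentile(q[:,2],[2,50,98]).round(3))
E
```

```text
[-0.1023, 0.1222, -0.0448, 0.0, 0.0, 9.1]
[-0.2756, 0.0728, -0.0446, 17.0, 2.9, 18.9]
[-0.4278, -0.0145, 0.1026, 17.0, 2.9, 18.9]
[-0.4212, -0.0335, 0.1676, 17.0, 2.9, 18.9]
[0.49269802 0.3225     0.13286354] [0.51279339 0.3225     0.06790066]
side 501 [ 0.572 -0.124  0.247] [ 0.69  -0.058  0.313] [0.257 0.281 0.285]
top 162 [ 0.572 -0.117  0.272] [ 0.611 -0.079  0.288] [0.275 0.282 0.286]
```

Emit:
servo_tool([
  [0, -0.034, 0.04, -0.015, 0, 0, 3],
  [0, -0.068, 0.08, -0.03, 0, 0, 6],
  [0, -0.102, 0.122, -0.045, 0, 0, 9],
  [0, -0.15, 0.11, -0.045, 4, 1, 12],
  [0, -0.2, 0.095, -0.045, 9, 2, 15],
  [0, -0.24, 0.085, -0.045, 13, 2.5, 17],
  [0, -0.276, 0.073, -0.045, 17, 2.9, 18.9],
  [0, -0.32, 0.05, -0.02, 17, 2.9, 18.9],
  [0, -0.37, 0.02, 0.03, 17, 2.9, 18.9],
  [0, -0.428, -0.014, 0.08, 17, 2.9, 18.9],
  [0, -0.428, -0.014, 0.1, 17, 2.9, 18.9],
  [0, -0.428, -0.014, 0.1, 17, 2.9, 18.9],
  [0, -0.428, -0.014, 0.1, 17, 2.9, 18.9],
])

```text
clock: 24.2
position: [0.4925, 0.3212, 0.1355]
ee_rot: [0.699, -0.699, 0.106, -0.105]
ft_force: [0.0, -0.4, -0.9]
grip_width: 0.533
```

```bash
python3 - <<'E'
from h import *
state()
plan((dk(-32,96,-8),DR),(dk(-32,96,-13),DR))
im,d=eyes.camera("side"); cv2.imwrite("pics/p1.png",cv2.resize(im[50:250,150:370],None,fx=2.7,fy=2.7,interpolation=cv2.INTER_CUBIC))
E
```

```text
{'clock': 24.2, 'joint_pos': [-1.318, 0.14, 0.576, 1.923, 0.166, 0.889, -2.416], 'position': [0.493, 0.321, 0.135], 'ee_rot': [0.699, -0.699, 0.106, -0.105], 'ft_force': [0.007, -0.426, -0.882], 'grip_width': 0.533}
[-0.0015, 0.0006, 0.0705, 0.0, -0.1, 0.0]
[-0.0015, 0.0005, 0.0755, 0.0, -0.1, 0.0]
```

View pics/p1.png

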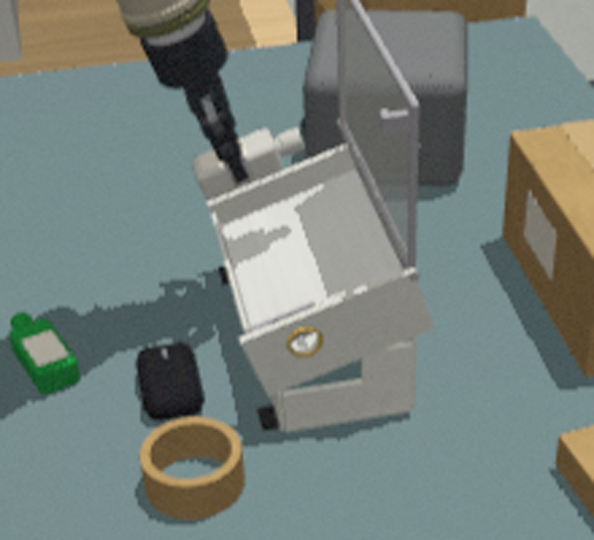

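Emit:
servo_tool([
  [0, -0.001, 0, 0.03, 0, 0, 0],
  [0, -0.001, 0, 0.05, 0, 0, 0],
  [0, -0.001, 0, 0.06, 0, 0, 0],
  [0, -0.001, 0, 0.067, 0, 0, 0],
  [0, -0.001, 0, 0.07, 0, 0, 0],
  [0, -0.001, 0, 0.07, 0, 0, 0],
])

```text
clock: 25.0
position: [0.5132, 0.3233, 0.0692]
ee_rot: [0.699, -0.699, 0.106, -0.106]
ft_force: [-0.4, 0.8, -1.5]
grip_width: 0.532
```

```bash
python3 - <<'E'
from h import *
o=state()
Q=(np.array(o["position"])-DT[:3,3])@DT[:3,:3]; print("TCP deck",Q.round(4))
for c in("side","top"):
    im,d=eyes.camera(c); X=cloud(c,d); D=(X-DT[:3,3])@DT[:3,:3]
    m=(abs(D[...,0])<.079)&(D[...,1]>.05)&(D[...,1]<.143)&(D[...,2]>.012)&(D[...,2]<.07)&(im.min(-1)>110); q=D[m]; print(c,m.sum(),np.percentile(q,[2,50,98],axis=0).round(3).tolist())
    m=(abs(D[...,0])<.07)&(D[...,1]>-.09)&(D[...,1]<.03)&(abs(D[...,2])<.015); print("shelf z",np.median(D[m],0).round(4))
    if c=="side": cv2.imwrite("pics/p2.png",cv2.resize(im[50:200,200:350],None,fx=4,fy=4,interpolation=cv2.INTER_CUBIC))
E
```

```text
{'clock': 25.0, 'joint_pos': [-1.258, 0.277, 0.566, 1.942, 0.075, 0.739, -2.347], 'position': [0.513, 0.323, 0.069], 'ee_rot': [0.699, -0.699, 0.106, -0.106], 'ft_force': [-0.416, 0.776, -1.548], 'grip_width': 0.532}
TCP deck [-0.0312  0.0968 -0.0069]
side 466 [[-0.075, 0.069, 0.014], [-0.01, 0.083, 0.032], [0.051, 0.143, 0.043]]
shelf z [ 0.0023 -0.0131 -0.0004]
top 375 [[-0.074, 0.075, 0.022], [-0.001, 0.093, 0.039], [0.041, 0.117, 0.046]]
shelf z [ 0.     -0.0297  0.0002]
```

View pics/p2.png

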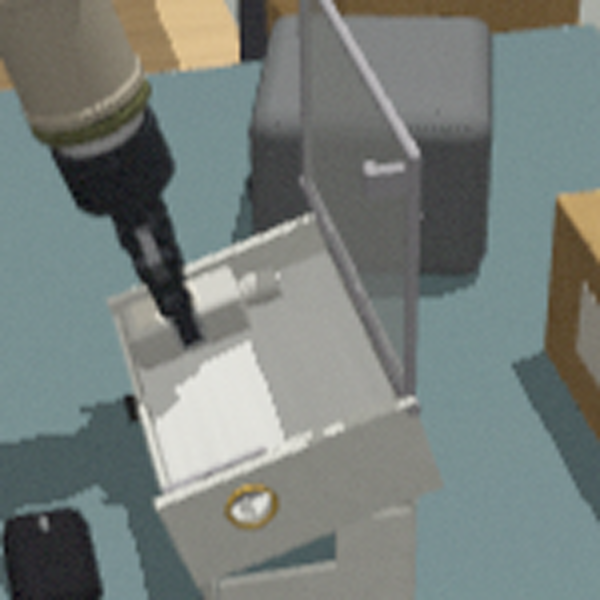

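Emit:
servo_tool([
  [0, 0, 0, 0.003, 0, 0, 0],
  [0, 0, 0, 0.005, 0, 0, 0],
  [0, 0, 0, 0.007, 0, 0, 0],
  [0, 0, 0, 0.007, 0, 0, 0],
])

```text
clock: 25.6
position: [0.5149, 0.3231, 0.0628]
ee_rot: [0.699, -0.699, 0.105, -0.105]
ft_force: [-10.5, -5.6, 13.0]
grip_width: 0.531
```

Emit:
servo_tool([
  [0, 0, 0, -0.002, 0, 0, 0],
  [0.66, 0, 0, -0.002, 0, 0, 0],
  [0.66, 0, 0, -0.002, 0, 0, 0],
  [0.66, 0, 0, -0.002, 0, 0, 0],
  [0.66, 0, 0, -0.002, 0, 0, 0],
  [0.66, 0, 0, -0.03, 0, 0, 0],
  [0.66, 0, 0, -0.06, 0, 0, 0],
  [0.66, 0, 0, -0.1, 0, 0, 0],
  [0.66, 0, 0, -0.15, 0, 0, 0],
  [0.66, 0, 0, -0.2, 0, 0, 0],
  [0.66, 0, 0, -0.2, 0, 0, 0],
])

```text
clock: 26.98
position: [0.4566, 0.3249, 0.2571]
ee_rot: [0.699, -0.699, 0.105, -0.109]
ft_force: [-0.9, 0.7, -0.3]
grip_width: 0.662
```

```bash
cat >> h.py <<'E'
def inrack(c,im,d,y0=-.09,y1=.143):
    X=cloud(c,d); D=(X-DT[:3,3])@DT[:3,:3]
    m=((D[...,0]>-.079)&(D[...,0]<.079)&(D[...,1]>y0)&(D[...,1]<y1)&(D[...,2]>.014)&(D[...,2]<.07)&(im.min(-1)>110)).astype(np.uint8)
    n,l,s,_=cv2.connectedComponentsWithStats(m)
    for k in range(1,n):
        if s[k,4]>60:
            q=D[l==k]; t=q[q[:,2]>.03]; print(c,s[k,4],"deck pct2/50/98",np.percentile(q,[2,50,98],axis=0).round(3).tolist(),"top y",np.percentile(t[:,1],[2,98]).round(3) if len(t) else 0)
def bottles(pts):
    for c in("side","top"):
        im,d=eyes.camera(c); 
        for p in pts:
            try: mid,a,L,W,z=bottle(c,im,d,np.r_[p,.03]); print(c,mid.round(4),round(np.degrees(a),1),L.round(3),W.round(3),z.round(3))
            except Exception as e: print(e)
        inrack(c,im,d)
E
python3 - <<'E'
from h import *
state()
bottles(((.62,-.305),(.61,-.2)))
plan(((.45,.15,.28),down(-75)),((.5,-.1,.25),down(-72)),((.599,-.191,.14),down(-72.2)))
E
```

```text
{'clock': 26.975, 'joint_pos': [-1.407, -0.049, 0.552, 1.821, 0.27, 1.168, -2.505], 'position': [0.457, 0.325, 0.257], 'ee_rot': [0.699, -0.699, 0.105, -0.109], 'ft_force': [-0.949, 0.682, -0.35], 'grip_width': 0.662}
side [ 0.6209 -0.3102] 7.2 0.116 0.044 0.037
side [ 0.5992 -0.1913] 17.4 0.115 0.044 0.037
side 472 deck pct2/50/98 [[-0.074, 0.071, 0.015], [-0.025, 0.085, 0.031], [0.038, 0.14, 0.037]] top y [0.073 0.114]
top [ 0.6204 -0.3069] 7.9 0.116 0.044 0.039
top [ 0.5985 -0.188 ] 17.1 0.116 0.044 0.039
top 620 deck pct2/50/98 [[-0.075, 0.076, 0.022], [-0.022, 0.096, 0.033], [0.039, 0.118, 0.039]] top y [0.076 0.118]
[0.1733, -0.0019, -0.0275, -17.1, -2.2, -14.8]
[0.4233, -0.0406, 0.0159, -17.0, -2.7, -17.8]
[0.5144, -0.1027, 0.1502, -17.0, -2.7, -17.6]
```

Emit:
servo_tool([
  [0.75, 0.058, 0, -0.01, -5, -1, -5],
  [0.75, 0.116, 0, -0.02, -11, -1.5, -10],
  [0.75, 0.173, -0.002, -0.027, -17, -2.2, -15],
  [0.75, 0.235, -0.012, -0.017, -17, -2.7, -17.8],
  [0.75, 0.3, -0.02, -0.007, -17, -2.7, -17.8],
  [0.75, 0.36, -0.03, 0.004, -17, -2.7, -17.8],
  [0.75, 0.423, -0.041, 0.016, -17, -2.7, -17.8],
  [0.75, 0.45, -0.06, 0.06, -17, -2.7, -17.8],
  [0.75, 0.48, -0.08, 0.11, -17, -2.7, -17.8],
  [0.75, 0.514, -0.102, 0.15, -17, -2.7, -17.8],
  [0.75, 0.514, -0.102, 0.15, -17, -2.7, -17.8],
  [0.75, 0.514, -0.102, 0.15, -17, -2.7, -17.8],
])

```text
clock: 28.58
position: [0.5965, -0.1933, 0.1369]
ee_rot: [0.808, -0.59, -0.001, 0.003]
ft_force: [-0.7, -0.7, 0.0]
grip_width: 0.749
```

```bash
python3 - <<'E'
from h import *
state()
plan(((.599,-.1905,.02),down(-72.6)),((.599,-.1905,-.015),down(-72.6)))
E
```

```text
{'clock': 28.575, 'joint_pos': [-0.503, 0.585, 1.044, 1.587, -0.517, 1.278, -0.638], 'position': [0.597, -0.193, 0.137], 'ee_rot': [0.808, -0.59, -0.001, 0.003], 'ft_force': [-0.657, -0.676, 0.045], 'grip_width': 0.749}
[-0.002, -0.0039, 0.1168, 0.3, -0.0, 0.3]
[-0.0021, -0.0041, 0.1518, 0.3, -0.0, 0.3]
```

Emit:
servo_tool([
  [0.75, -0.002, -0.004, 0.05, 0.3, 0, 0.3],
  [0.75, -0.002, -0.004, 0.1, 0.3, 0, 0.3],
  [0.75, -0.002, -0.004, 0.13, 0.3, 0, 0.3],
  [0.75, -0.002, -0.004, 0.145, 0.3, 0, 0.3],
  [0.75, -0.002, -0.004, 0.151, 0.3, 0, 0.3],
  [0.75, -0.002, -0.004, 0.151, 0.3, 0, 0.3],
  [0, -0.002, -0.004, 0.151, 0.3, 0, 0.3],
  [0, -0.002, -0.004, 0.151, 0.3, 0, 0.3],
  [0, -0.002, -0.004, 0.151, 0.3, 0, 0.3],
  [0, -0.002, -0.004, 0.151, 0.3, 0, 0.3],
  [0, -0.002, -0.004, 0.151, 0.3, 0, 0.3],
])

```text
clock: 29.95
position: [0.6023, -0.1881, -0.0092]
ee_rot: [0.807, -0.59, 0.003, -0.003]
ft_force: [-1.2, 0.6, 6.5]
grip_width: 0.526
```

Emit:
servo_tool([
  [0, 0, 0, -0.04, 0, 0, 0],
  [0, 0, 0, -0.09, 0, 0, 0],
  [0, 0, 0, -0.15, 0, 0, 0],
  [0, 0, 0, -0.2, 0, 0, 0],
  [0, 0, 0, -0.25, 0, 0, 0],
  [0, 0, 0, -0.25, 0, 0, 0],
  [0, 0, 0, -0.25, 0, 0, 0],
])

```text
clock: 30.82
position: [0.5999, -0.1878, 0.2389]
ee_rot: [0.807, -0.59, 0.002, -0.002]
ft_force: [-1.0, -0.1, -1.6]
grip_width: 0.525
```

```bash
python3 - <<'E'
from h import *
o=state(); p=o["position"]
plan(((.47,-.06,.28),down(-80)),((.46,.1,.28),DR),(dk(-32,24,60),DR),(dk(-32,24,-8),DR))
im,d=eyes.camera("side"); X=cloud("side",d)
m=(np.hypot(X[...,0]-p[0],X[...,1]-p[1])<.1)&(X[...,2]>.15)&(im.min(-1)>110)&(X[...,2]<.32); q=X[m]; print(m.sum(),q.min(0).round(3),q.max(0).round(3),np.percentile(q[:,2],[2,50,98]).round(3))
E
```

```text
{'clock': 30.825, 'joint_pos': [-0.536, 0.508, 1.104, 1.457, -0.457, 1.449, -0.693], 'position': [0.6, -0.188, 0.239], 'ee_rot': [0.807, -0.59, 0.002, -0.002], 'ft_force': [-0.986, -0.057, -1.637], 'grip_width': 0.525}
[-0.1612, 0.0847, -0.0415, -0.3, 0.0, 7.7]
[-0.3166, 0.0457, -0.0413, 16.7, 2.7, 17.5]
[-0.4501, -0.0304, 0.1063, 16.7, 2.7, 17.5]
[-0.444, -0.0492, 0.1713, 16.7, 2.7, 17.5]
826 [ 0.55  -0.224  0.248] [ 0.669 -0.163  0.314] [0.251 0.279 0.284]
```

Emit:
servo_tool([
  [0, -0.05, 0.03, -0.015, 0, 0, 3],
  [0, -0.1, 0.06, -0.03, 0, 0, 5],
  [0, -0.161, 0.085, -0.042, 0, 0, 8],
  [0, -0.2, 0.075, -0.042, 4, 1, 11],
  [0, -0.24, 0.065, -0.042, 9, 2, 14],
  [0, -0.28, 0.055, -0.042, 13, 2.5, 16],
  [0, -0.317, 0.046, -0.042, 16.7, 2.7, 17.5],
  [0, -0.36, 0.02, 0.0, 16.7, 2.7, 17.5],
  [0, -0.4, 0, 0.05, 16.7, 2.7, 17.5],
  [0, -0.45, -0.03, 0.09, 16.7, 2.7, 17.5],
  [0, -0.45, -0.03, 0.106, 16.7, 2.7, 17.5],
  [0, -0.45, -0.03, 0.106, 16.7, 2.7, 17.5],
  [0, -0.45, -0.03, 0.106, 16.7, 2.7, 17.5],
])

```text
clock: 32.5
position: [0.4926, 0.2491, 0.1332]
ee_rot: [0.699, -0.699, 0.106, -0.105]
ft_force: [0.2, 0.4, -1.1]
grip_width: 0.522
```

```bash
python3 - <<'E'
from h import *
state()
plan((dk(-32,24,-2),DR))
E
```

```text
{'clock': 32.5, 'joint_pos': [-1.199, 0.03, 0.539, 2.025, 0.221, 0.866, -2.357], 'position': [0.493, 0.249, 0.133], 'ee_rot': [0.699, -0.699, 0.106, -0.105], 'ft_force': [0.207, 0.407, -1.07], 'grip_width': 0.522}
[-0.0015, -0.0001, 0.0624, 0.1, -0.1, 0.0]
```

Emit:
servo_tool([
  [0, -0.001, 0, 0.03, 0, 0, 0],
  [0, -0.001, 0, 0.05, 0, 0, 0],
  [0, -0.001, 0, 0.058, 0, 0, 0],
  [0, -0.001, 0, 0.062, 0, 0, 0],
  [0, -0.001, 0, 0.065, 0, 0, 0],
  [0, -0.001, 0, 0.067, 0, 0, 0],
  [0, -0.001, 0, 0.067, 0, 0, 0],
])

```text
clock: 33.38
position: [0.5158, 0.2507, 0.0744]
ee_rot: [-0.698, 0.7, -0.106, 0.108]
ft_force: [-10.0, -9.7, 34.9]
grip_width: 0.529
```

Emit:
servo_tool([
  [0, 0, 0, -0.004, 0, 0, 0],
  [0, 0, 0, -0.004, 0, 0, 0],
])

```text
clock: 33.62
position: [0.512, 0.251, 0.0747]
ee_rot: [-0.699, 0.699, -0.106, 0.107]
ft_force: [1.4, -1.2, 6.8]
grip_width: 0.527
```

```bash
python3 - <<'E'
from h import *
o=state(); print((np.array(o["position"])-DT[:3,3])@DT[:3,:3])
for c in("side","top"):
    im,d=eyes.camera(c); inrack(c,im,d)
    if c=="side": cv2.imwrite("pics/p3.png",cv2.resize(im[50:200,200:350],None,fx=4,fy=4,interpolation=cv2.INTER_CUBIC))
E
```

```text
{'clock': 33.625, 'joint_pos': [-1.161, 0.164, 0.552, 2.044, 0.134, 0.716, -2.287], 'position': [0.512, 0.251, 0.075], 'ee_rot': [-0.699, 0.699, -0.106, 0.107], 'ft_force': [1.404, -1.223, 6.762], 'grip_width': 0.527}
[-0.03079971  0.0245401  -0.00128609]
side 434 deck pct2/50/98 [[-0.02, -0.002, 0.015], [0.002, 0.037, 0.029], [0.038, 0.113, 0.042]] top y [-0.003  0.114]
side 276 deck pct2/50/98 [[-0.077, -0.001, 0.018], [-0.062, 0.008, 0.037], [-0.043, 0.11, 0.053]] top y [-0.001  0.11 ]
top 298 deck pct2/50/98 [[-0.023, 0.076, 0.02], [0.004, 0.097, 0.032], [0.041, 0.118, 0.039]] top y [0.076 0.118]
top 281 deck pct2/50/98 [[-0.02, 0.003, 0.017], [0.001, 0.024, 0.036], [0.035, 0.046, 0.044]] top y [0.003 0.047]
```

View pics/p3.png

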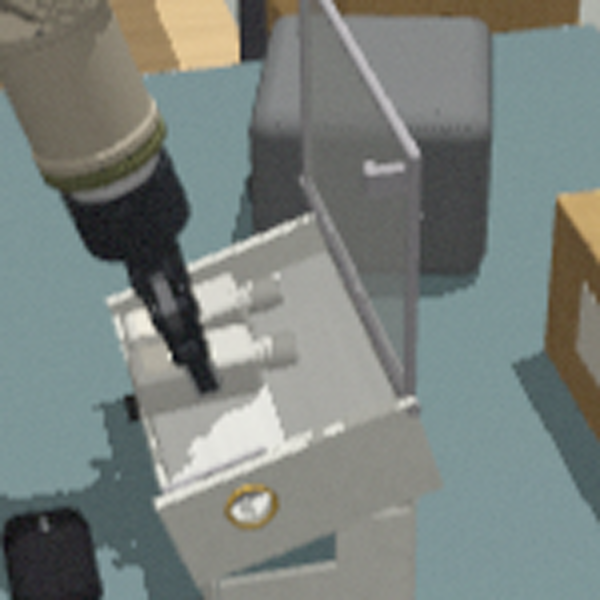

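Emit:
servo_tool([
  [0.6, 0, 0, 0.0, 0, 0, 0],
  [0.66, 0, 0, 0.0, 0, 0, 0],
  [0.66, 0, 0, 0, 0, 0, 0],
  [0.66, 0, 0, 0, 0, 0, 0],
  [0.66, 0, 0, -0.03, 0, 0, 0],
  [0.66, 0, 0, -0.06, 0, 0, 0],
  [0.66, 0, 0, -0.1, 0, 0, 0],
  [0.66, 0, 0, -0.15, 0, 0, 0],
  [0.66, 0, 0, -0.2, 0, 0, 0],
  [0.66, 0, 0, -0.2, 0, 0, 0],
])

```text
clock: 34.98
position: [0.4528, 0.2526, 0.268]
ee_rot: [0.699, -0.699, 0.105, -0.109]
ft_force: [-0.3, 0.1, -0.3]
grip_width: 0.659
```

```bash
python3 - <<'E'
from h import *
state()
bottles(((.62,-.305),))
plan(((.45,.12,.28),down(-75)),((.5,-.12,.25),down(-80)),((.6205,-.309,.14),down(-82.3)))
E
```

```text
{'clock': 34.975, 'joint_pos': [-1.266, -0.184, 0.471, 1.904, 0.316, 1.197, -2.449], 'position': [0.453, 0.253, 0.268], 'ee_rot': [0.699, -0.699, 0.105, -0.109], 'ft_force': [-0.259, 0.127, -0.26], 'grip_width': 0.659}
side [ 0.6207 -0.3102] 8.0 0.116 0.045 0.036
side 991 deck pct2/50/98 [[-0.075, -0.001, 0.016], [-0.026, 0.03, 0.033], [0.035, 0.123, 0.051]] top y [-0.001  0.115]
top [ 0.6202 -0.3068] 7.8 0.116 0.044 0.039
top 582 deck pct2/50/98 [[-0.067, 0.076, 0.021], [-0.019, 0.096, 0.033], [0.038, 0.118, 0.039]] top y [0.076 0.118]
top 600 deck pct2/50/98 [[-0.074, 0.003, 0.02], [-0.025, 0.023, 0.042], [0.033, 0.046, 0.054]] top y [0.003 0.047]
[0.1312, -0.0025, -0.0159, -17.1, -2.2, -14.8]
[0.3712, -0.0412, 0.0275, -17.1, -1.5, -9.9]
[0.5603, -0.1238, 0.1681, -17.1, -1.2, -7.6]
```

```bash
python3 - <<'E'
from h import *
for c in("top","side"):
    im,d=eyes.camera(c); X=cloud(c,d); D=(X-DT[:3,3])@DT[:3,:3]
    for y0,y1 in((.005,.043),(.08,.115)):
        print(c,y0,[(int(x*1000),D[m][:,2].max().round(3),np.median(D[m][:,2]).round(3)) for x in np.arange(-.1,.08,.015) for m in[(D[...,0]>x)&(D[...,0]<x+.015)&(D[...,1]>y0)&(D[...,1]<y1)&(abs(D[...,2])<.1)] if m.any()])
    if c=="side": cv2.imwrite("pics/p4.png",cv2.resize(im[90:190,210:330],None,fx=6,fy=6,interpolation=cv2.INTER_CUBIC))
E
```

```text
top 0.005 [(-100, np.float64(-0.055), np.float64(-0.055)), (-85, np.float64(0.055), np.float64(0.05)), (-70, np.float64(0.056), np.float64(0.051)), (-55, np.float64(0.053), np.float64(0.048)), (-40, np.float64(0.05), np.float64(0.045)), (-25, np.float64(0.048), np.float64(0.041)), (-10, np.float64(0.043), np.float64(0.038)), (4, np.float64(0.038), np.float64(0.024)), (19, np.float64(0.032), np.float64(0.019)), (35, np.float64(0.026), np.float64(0.0)), (49, np.float64(0.005), np.float64(0.001)), (64, np.float64(0.006), np.float64(0.001))]
top 0.08 [(-85, np.float64(0.034), np.float64(0.034)), (-70, np.float64(0.039), np.float64(0.035)), (-55, np.float64(0.041), np.float64(0.036)), (-40, np.float64(0.041), np.float64(0.035)), (-25, np.float64(0.04), np.float64(0.035)), (-10, np.float64(0.039), np.float64(0.035)), (4, np.float64(0.037), np.float64(0.029)), (19, np.float64(0.036), np.float64(0.024)), (35, np.float64(0.032), np.float64(0.002)), (49, np.float64(0.008), np.float64(0.0)), (64, np.float64(0.006), np.float64(0.0))]
side 0.005 [(-100, np.float64(-0.055), np.float64(-0.058)), (-
[... 327 characters left out ...]
.027), np.float64(0.015)), (35, np.float64(0.024), np.float64(-0.0)), (49, np.float64(0.002), np.float64(-0.0)), (64, np.float64(0.001), np.float64(-0.0))]
side 0.08 [(-100, np.float64(-0.051), np.float64(-0.058)), (-85, np.float64(0.035), np.float64(0.031)), (-70, np.float64(0.037), np.float64(0.034)), (-55, np.float64(0.037), np.float64(0.034)), (-40, np.float64(0.037), np.float64(0.034)), (-25, np.float64(0.037), np.float64(0.034)), (-10, np.float64(0.038), np.float64(0.034)), (4, np.float64(0.036), np.float64(0.024)), (19, np.float64(0.03), np.float64(0.016)), (35, np.float64(0.031), np.float64(0.001)), (49, np.float64(0.003), np.float64(-0.0)), (64, np.float64(0.002), np.float64(-0.0))]
```

View pics/p4.png

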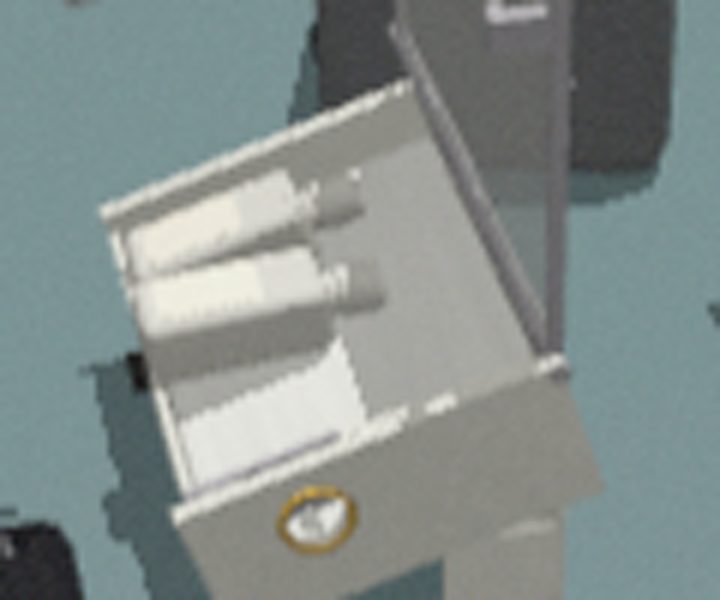

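```bash
python3 - <<'E'
from h import *
c=dk(-39,24.5,28); print(c)
D=down(-90)*R.from_euler('x',2.9,degrees=True)
print(D.apply([0,0,1]), DR.apply([0,0,1]))
g=c+D.apply([0,0,.030])
plan((c+D.apply([0,0,-.08]),D),(g,D))
E
```

```text
[0.49546731 0.251      0.10022413]
[ 0.05059294  0.         -0.99871936] [ 0.29552021  0.         -0.95533649]
[-0.0006, -0.0133, 0.0907, -14.2, -0.1, 0.0]
[-0.0009, 0.0136, 0.1973, -14.2, -0.1, 0.0]
```

Emit:
servo_tool([
  [0.66, -0.001, -0.005, 0.03, -5, 0, 0],
  [0.66, -0.001, -0.01, 0.06, -10, 0, 0],
  [0.66, -0.001, -0.013, 0.09, -14.2, 0, 0],
  [0.66, -0.001, -0.013, 0.09, -14.2, 0, 0],
  [0.66, -0.001, -0.013, 0.09, -14.2, 0, 0],
  [0.66, -0.001, -0.007, 0.115, -14.2, 0, 0],
  [0.66, -0.001, 0.001, 0.145, -14.2, 0, 0],
  [0.66, -0.001, 0.008, 0.175, -14.2, 0, 0],
  [0.66, -0.001, 0.012, 0.19, -14.2, 0, 0],
  [0.66, -0.001, 0.013, 0.195, -14.2, 0, 0],
  [0.66, -0.001, 0.013, 0.195, -14.2, 0, 0],
])

```text
clock: 36.55
position: [0.4977, 0.2523, 0.075]
ee_rot: [0.707, -0.707, 0.019, -0.019]
ft_force: [-0.2, -1.5, 1.0]
grip_width: 0.659
```

Emit:
servo_tool([
  [0, 0, 0, 0, 0, 0, 0],
  [0, 0, 0, 0, 0, 0, 0],
  [0, 0, 0, 0, 0, 0, 0],
  [0, 0, 0, 0, 0, 0, 0],
  [0, 0, 0, 0, 0, 0, 0],
  [0, 0, 0, -0.01, 0, 0, 0],
  [0, 0, 0, -0.025, 0, 0, 0],
  [0, 0, 0, -0.04, 0, 0, 0],
  [0, 0, 0, -0.04, 0, 0, 0],
])

```text
clock: 37.67
position: [0.496, 0.2526, 0.1157]
ee_rot: [0.707, -0.707, 0.018, -0.019]
ft_force: [-0.5, 0.0, -1.4]
grip_width: 0.528
```

```bash
cat >> h.py <<'E'
def prof(rows):
    for c in("top","side"):
        im,d=eyes.camera(c); X=cloud(c,d); D=(X-DT[:3,3])@DT[:3,:3]
        for y0,y1 in rows:
            print(c,y0,[(int(x*1000),round(float(np.percentile(D[m][:,2],80))*1000)) for x in np.arange(-.1,.08,.015) for m in[(D[...,0]>x)&(D[...,0]<x+.015)&(D[...,1]>y0)&(D[...,1]<y1)&(abs(D[...,2])<.12)&(im.min(-1)>110)] if m.sum()>3])
def tcpd():
    o=state(); print("TCP deck mm",((np.array(o["position"])-DT[:3,3])@DT[:3,:3]*1000).round(1))
E
python3 - <<'E'
from h import *
tcpd()
prof([(.005,.043)])
E
```

```text
{'clock': 37.675, 'joint_pos': [-1.152, 0.25, 0.667, 1.839, -0.148, 1.061, -2.005], 'position': [0.496, 0.253, 0.116], 'ee_rot': [0.707, -0.707, 0.018, -0.019], 'ft_force': [-0.495, 0.047, -1.36], 'grip_width': 0.528}
TCP deck mm [-33.9  26.1  42.6]
top 0.005 [(-85, 14), (-70, 91), (-55, 91), (-40, 89), (-25, 3), (-10, 79), (4, 76), (19, 64), (35, 62), (49, 2), (64, 3)]
side 0.005 [(-100, -57), (-85, 18), (-70, 89), (-55, 87), (-40, 83), (-25, 5), (-10, 76), (4, 74), (19, 62), (35, 58), (49, 0), (64, 0)]
```

```bash
python3 - <<'E'
from h import *
D=DR*R.from_euler('x',-1,degrees=True)
plan((dk(-26,24.5,35),D),(dk(-26,24.5,8),D))
E
```

```text
[0.0012, -0.0105, 0.0039, 13.2, -0.0, 0.0]
[0.0012, -0.0171, 0.0301, 13.2, -0.0, 0.0]
```

Emit:
servo_tool([
  [0, 0.001, -0.005, 0, 6, 0, 0],
  [0, 0.001, -0.01, 0.004, 13.2, 0, 0],
  [0, 0.001, -0.01, 0.004, 13.2, 0, 0],
  [0, 0.001, -0.013, 0.015, 13.2, 0, 0],
  [0, 0.001, -0.017, 0.03, 13.2, 0, 0],
  [0, 0.001, -0.017, 0.03, 13.2, 0, 0],
])

```text
clock: 38.52
position: [0.5141, 0.2495, 0.0832]
ee_rot: [-0.7, 0.7, -0.1, 0.097]
ft_force: [0.1, -0.6, -1.1]
grip_width: 0.53
```

```bash
python3 - <<'E'
from h import *
tcpd()
prof([(.005,.043)])
E
```

```text
{'clock': 38.525, 'joint_pos': [-1.273, 0.178, 0.692, 2.02, 0.07, 0.755, -2.219], 'position': [0.514, 0.25, 0.083], 'ee_rot': [-0.7, 0.7, -0.1, 0.097], 'ft_force': [0.054, -0.621, -1.128], 'grip_width': 0.53}
TCP deck mm [-26.3  23.    6.3]
top 0.005 [(-85, 17), (-70, 47), (-25, 51), (-10, 50), (4, 50), (19, 41), (35, 42), (49, 3), (64, 2)]
side 0.005 [(-100, -57), (-85, 17), (-70, 47), (-55, 48), (-40, 3), (-25, 47), (-10, 49), (4, 48), (19, 40), (35, 40), (49, 1), (64, 1)]
```

Emit:
servo_tool([
  [0, 0, 0, 0.004, 0, 0, 0],
  [0, 0, 0, 0.008, 0, 0, 0],
  [0, 0, 0, 0.011, 0, 0, 0],
  [0, 0, 0, 0.011, 0, 0, 0],
])

```text
clock: 39.12
position: [0.5168, 0.2509, 0.0741]
ee_rot: [0.7, -0.7, 0.1, -0.099]
ft_force: [-0.2, 0.0, -2.1]
grip_width: 0.527
```

Emit:
servo_tool([
  [0, 0, 0, 0.001, 0, 0, 0],
  [0.6, 0, 0, 0.001, 0, 0, 0],
  [0.66, 0, 0, 0.001, 0, 0, 0],
  [0.66, 0, 0, 0.001, 0, 0, 0],
  [0.66, 0, 0, 0.001, 0, 0, 0],
  [0.66, 0, 0, -0.03, 0, 0, 0],
  [0.66, 0, 0, -0.06, 0, 0, 0],
  [0.66, 0, 0, -0.1, 0, 0, 0],
  [0.66, 0, 0, -0.15, 0, 0, 0],
  [0.66, 0, 0, -0.2, 0, 0, 0],
  [0.66, 0, 0, -0.2, 0, 0, 0],
])

```text
clock: 40.5
position: [0.4619, 0.2525, 0.2702]
ee_rot: [0.7, -0.7, 0.099, -0.102]
ft_force: [0.3, -0.2, -0.8]
grip_width: 0.661
```

```bash
python3 - <<'E'
from h import *
state()
prof([(.005,.043),(.08,.115)])
bottles(((.62,-.305),))
plan(((.45,.12,.28),down(-75)),((.5,-.12,.25),down(-80)),((.6205,-.309,.14),down(-82)))
E
```

```text
{'clock': 40.5, 'joint_pos': [-1.401, -0.178, 0.618, 1.878, 0.319, 1.214, -2.432], 'position': [0.462, 0.253, 0.27], 'ee_rot': [0.7, -0.7, 0.099, -0.102], 'ft_force': [0.257, -0.184, -0.826], 'grip_width': 0.661}
top 0.005 [(-85, 21), (-70, 36), (-55, 37), (-40, 37), (-25, 37), (-10, 37), (4, 35), (19, 27), (35, 28), (49, 2), (64, 2)]
top 0.08 [(-70, 36), (-55, 37), (-40, 38), (-25, 37), (-10, 37), (4, 34), (19, 29), (35, 23), (49, 2), (64, 3)]
side 0.005 [(-100, -56), (-85, 18), (-70, 34), (-55, 35), (-40, 36), (-25, 36), (-10, 34), (4, 34), (19, 25), (35, 25), (49, 0), (64, 1)]
side 0.08 [(-100, -59), (-85, 32), (-70, 35), (-55, 36), (-40, 35), (-25, 36), (-10, 35), (4, 33), (19, 27), (35, 24), (49, 0), (64, 1)]
side [ 0.621  -0.3102] 7.5 0.116 0.045 0.036
side 990 deck pct2/50/98 [[-0.072, -0.001, 0.015], [-0.02, 0.041, 0.031], [0.041, 0.117, 0.036]] top y [0.001 0.113]
top [ 0.6204 -0.3068] 7.8 0.117 0.044 0.039
top 606 deck pct2/50/98 [[-0.067, 0.003, 0.022], [-0.015, 0.023, 0.033], [0.045, 0.046, 0.039]] top y [0.004 0.046]
top 506 deck pct2/50/98 [[-0.053, 0.075, 0.021], [-0.013, 0.096, 0.034], [0.039, 0.119, 0.039]] top y [0.076 0.119]
[0.1306, 0.0066, -0.017, -16.0, -2.2, -14.9]
[0.3706, -0.033, 0.0262, -16.0, -1.5, -9.9]
[0.5593, -0.1182, 0.1657, -16.1, -1.2, -7.9]
```

Both lie flat. Now the third bottle.

Emit:
servo_tool([
  [0.75, 0.045, 0.002, -0.006, -5, -1, -5],
  [0.75, 0.09, 0.004, -0.012, -10, -1.5, -10],
  [0.75, 0.131, 0.006, -0.017, -16, -2.2, -14.9],
  [0.75, 0.19, -0.004, -0.006, -16, -2, -13],
  [0.75, 0.25, -0.014, 0.005, -16, -2, -12],
  [0.75, 0.31, -0.024, 0.016, -16, -1.7, -11],
  [0.75, 0.37, -0.033, 0.026, -16, -1.5, -10],
  [0.75, 0.42, -0.055, 0.06, -16, -1.2, -9],
  [0.75, 0.47, -0.08, 0.1, -16, -1.2, -8],
  [0.75, 0.52, -0.1, 0.14, -16, -1.2, -8],
  [0.75, 0.559, -0.118, 0.166, -16, -1.2, -8],
  [0.75, 0.559, -0.118, 0.166, -16, -1.2, -8],
  [0.75, 0.559, -0.118, 0.166, -16, -1.2, -8],
  [0.75, 0.559, -0.118, 0.166, -16, -1.2, -8],
])

```text
clock: 42.45
position: [0.6203, -0.3084, 0.1392]
ee_rot: [0.755, -0.656, 0.0, -0.0]
ft_force: [0.2, 0.6, 0.5]
grip_width: 0.746
```

```bash
python3 - <<'E'
from h import *
state()
plan(((.6205,-.309,.02),down(-82)),((.6205,-.309,-.015),down(-82)))
E
```

```text
{'clock': 42.45, 'joint_pos': [-0.224, 0.717, 0.994, 1.389, -0.6, 1.352, -0.65], 'position': [0.62, -0.308, 0.139], 'ee_rot': [0.755, -0.656, 0.0, -0.0], 'ft_force': [0.217, 0.564, 0.463], 'grip_width': 0.746}
[0.0006, -0.0001, 0.1192, -0.0, 0.0, 0.0]
[0.0006, -0.0001, 0.1542, -0.0, 0.0, 0.0]
```

Emit:
servo_tool([
  [0.75, 0, 0, 0.05, 0, 0, 0],
  [0.75, 0, 0, 0.1, 0, 0, 0],
  [0.75, 0, 0, 0.13, 0, 0, 0],
  [0.75, 0, 0, 0.148, 0, 0, 0],
  [0.75, 0, 0, 0.157, 0, 0, 0],
  [0.75, 0, 0, 0.157, 0, 0, 0],
  [0, 0, 0, 0.157, 0, 0, 0],
  [0, 0, 0, 0.157, 0, 0, 0],
  [0, 0, 0, 0.157, 0, 0, 0],
  [0, 0, 0, 0.157, 0, 0, 0],
  [0, 0, 0, 0.157, 0, 0, 0],
], grip_force=65)

```text
clock: 43.82
position: [0.6222, -0.3085, -0.015]
ee_rot: [0.755, -0.655, 0.002, -0.001]
ft_force: [0.4, 0.9, 7.6]
grip_width: 0.524
```

Emit:
servo_tool([
  [0, 0, 0, -0.04, 0, 0, 0],
  [0, 0, 0, -0.09, 0, 0, 0],
  [0, 0, 0, -0.15, 0, 0, 0],
  [0, 0, 0, -0.2, 0, 0, 0],
  [0, 0, 0, -0.25, 0, 0, 0],
  [0, 0, 0, -0.25, 0, 0, 0],
  [0, 0, 0, -0.25, 0, 0, 0],
])

```text
clock: 44.7
position: [0.6206, -0.3078, 0.2328]
ee_rot: [0.755, -0.656, 0.0, -0.001]
ft_force: [0.4, -0.3, -1.3]
grip_width: 0.523
```

```bash
python3 - <<'E'
from h import *
o=state(); p=o["position"]
plan(((.5,-.12,.28),down(-85)),((.46,.07,.28),DR),(dk(-26,-47,45),DR))
im,d=eyes.camera("side"); X=cloud("side",d)
m=(np.hypot(X[...,0]-p[0],X[...,1]-p[1])<.1)&(X[...,2]>.15)&(im.min(-1)>110)&(X[...,2]<.32); q=X[m]; t=(q[:,:2]-p[:2])@[.99,.139]
print([(int(a*1000),np.percentile(q[(t>a)&(t<a+.015),2],80).round(3)) for a in np.arange(-.05,.08,.015) if ((t>a)&(t<a+.015)).sum()>3])
E
```

```text
{'clock': 44.7, 'joint_pos': [-0.219, 0.66, 1.035, 1.262, -0.558, 1.512, -0.686], 'position': [0.621, -0.308, 0.233], 'ee_rot': [0.755, -0.656, 0.0, -0.001], 'ft_force': [0.396, -0.27, -1.341], 'grip_width': 0.523}
[-0.203, 0.0929, -0.0473, -0.1, 0.1, 3.1]
[-0.3967, 0.1058, -0.0471, 17.0, 1.3, 8.0]
[-0.4989, 0.0483, 0.1128, 17.0, 1.3, 8.0]
[(-50, np.float64(0.28)), (-35, np.float64(0.282)), (-20, np.float64(0.283)), (-5, np.float64(0.283)), (9, np.float64(0.282)), (24, np.float64(0.263)), (39, np.float64(0.267)), (54, np.float64(0.274)), (69, np.float64(0.275))]
```

Emit:
servo_tool([
  [0, -0.05, 0.025, -0.015, 0, 0, 1],
  [0, -0.1, 0.05, -0.03, 0, 0, 2],
  [0, -0.15, 0.07, -0.04, 0, 0, 2.5],
  [0, -0.203, 0.093, -0.047, 0, 0, 3.1],
  [0, -0.25, 0.096, -0.047, 4, 0.3, 4.5],
  [0, -0.3, 0.1, -0.047, 9, 0.7, 6],
  [0, -0.35, 0.103, -0.047, 13, 1, 7],
  [0, -0.397, 0.106, -0.047, 17, 1.3, 8],
  [0, -0.45, 0.075, -0.03, 17, 1.3, 8],
  [0, -0.499, 0.048, 0.03, 17, 1.3, 8],
  [0, -0.499, 0.048, 0.08, 17, 1.3, 8],
  [0, -0.499, 0.048, 0.113, 17, 1.3, 8],
  [0, -0.499, 0.048, 0.113, 17, 1.3, 8],
  [0, -0.499, 0.048, 0.113, 17, 1.3, 8],
])

```text
clock: 46.5
position: [0.5038, 0.1789, 0.1216]
ee_rot: [-0.699, 0.699, -0.106, 0.105]
ft_force: [-0.2, 0.3, -0.7]
grip_width: 0.524
```

```bash
python3 - <<'E'
from h import *
tcpd()
prof([(-.066,-.028)])
plan((dk(-26,-47,-4),DR),(dk(-26,-47,-12),DR))
E
```

```text
{'clock': 46.5, 'joint_pos': [-1.136, -0.023, 0.609, 2.096, 0.225, 0.816, -2.231], 'position': [0.504, 0.179, 0.122], 'ee_rot': [-0.699, 0.699, -0.106, 0.105], 'ft_force': [-0.161, 0.262, -0.73], 'grip_width': 0.524}
TCP deck mm [-24.7 -47.6  45.9]
top -0.066 [(-85, 19), (-70, 98), (-40, 2), (-25, 96), (-10, 98), (4, 96), (19, 89), (35, 88), (49, 3), (64, 2)]
side -0.066 [(-100, -56), (-85, 18), (-70, 96), (-55, 97), (-40, 1), (-25, 2), (-10, 96), (4, 95), (19, 87), (35, 87), (49, 1), (64, 1)]
[0.0, 0.0023, 0.0508, -0.1, 0.1, -0.1]
[0.0, 0.0023, 0.0588, -0.1, 0.1, -0.1]
```

Emit:
servo_tool([
  [0, 0, 0, 0.025, 0, 0, 0],
  [0, 0, 0, 0.042, 0, 0, 0],
  [0, 0, 0, 0.05, 0, 0, 0],
  [0, 0, 0, 0.054, 0, 0, 0],
  [0, 0, 0, 0.058, 0, 0, 0],
  [0, 0, 0, 0.058, 0, 0, 0],
])

```text
clock: 47.35
position: [0.5205, 0.1794, 0.0651]
ee_rot: [0.699, -0.699, 0.106, -0.105]
ft_force: [-0.7, 0.6, -0.6]
grip_width: 0.528
```

```bash
python3 - <<'E'
from h import *
tcpd()
prof([(-.066,-.028)])
E
```

```text
{'clock': 47.35, 'joint_pos': [-1.104, 0.122, 0.63, 2.114, 0.11, 0.666, -2.135], 'position': [0.521, 0.179, 0.065], 'ee_rot': [0.699, -0.699, 0.106, -0.105], 'ft_force': [-0.738, 0.599, -0.593], 'grip_width': 0.528}
TCP deck mm [-25.4 -47.1 -13. ]
top -0.066 [(-85, 20), (-70, 38), (-25, 38), (-10, 38), (4, 38), (19, 30), (35, 30), (49, 2), (64, 2)]
side -0.066 [(-100, -57), (-85, 19), (-70, 37), (-55, 38), (-25, 37), (-10, 37), (4, 37), (19, 27), (35, 28), (49, 2), (64, 1)]
```

Emit:
servo_tool([
  [0, 0, 0, 0.001, 0, 0, 0],
  [0.6, 0, 0, 0.001, 0, 0, 0],
  [0.66, 0, 0, 0.001, 0, 0, 0],
  [0.66, 0, 0, 0.001, 0, 0, 0],
  [0.66, 0, 0, 0.001, 0, 0, 0],
  [0.66, 0, 0, -0.03, 0, 0, 0],
  [0.66, 0, 0, -0.06, 0, 0, 0],
  [0.66, 0, 0, -0.1, 0, 0, 0],
  [0.66, 0, 0, -0.15, 0, 0, 0],
  [0.66, 0, 0, -0.2, 0, 0, 0],
  [0.66, 0, 0, -0.2, 0, 0, 0],
])

```text
clock: 48.82
position: [0.4622, 0.1808, 0.2597]
ee_rot: [0.699, -0.699, 0.106, -0.108]
ft_force: [0.2, 0.3, -1.1]
grip_width: 0.662
```

```bash
python3 - <<'E'
from h import *
state()
prof([(-.066,-.028),(.005,.043),(.08,.115)])
im,d=eyes.camera("side"); cv2.imwrite("pics/side10.png",im); rodtray(im,cloud("side",d))
X=cloud("side",d); D=(X-DT[:3,3])@DT[:3,:3]
m=(abs(X[...,0]-.608)<.03)&(X[...,1]>.06)&(X[...,1]<.4)&(X[...,2]>.19); print("cover",m.sum(),np.percentile(X[m],[1,50,99],axis=0).round(3))
E
```

```text
{'clock': 48.825, 'joint_pos': [-1.188, -0.275, 0.507, 1.979, 0.346, 1.18, -2.348], 'position': [0.462, 0.181, 0.26], 'ee_rot': [0.699, -0.699, 0.106, -0.108], 'ft_force': [0.247, 0.27, -1.103], 'grip_width': 0.662}
top -0.066 [(-85, 23), (-70, 35), (-55, 38), (-40, 37), (-25, 37), (-10, 36), (4, 35), (19, 28), (35, 26), (49, 2), (64, 2)]
top 0.005 [(-70, 35), (-55, 37), (-40, 37), (-25, 36), (-10, 36), (4, 36), (19, 28), (35, 27), (49, 2), (64, 3)]
top 0.08 [(-70, 36), (-55, 37), (-40, 37), (-25, 37), (-10, 37), (4, 33), (19, 29), (35, 25), (49, 3), (64, 3)]
side -0.066 [(-100, -58), (-85, 20), (-70, 35), (-55, 35), (-40, 35), (-25, 35), (-10, 34), (4, 34), (19, 27), (35, 25), (49, 0), (64, 0)]
side 0.005 [(-100, -59), (-85, 19), (-70, 34), (-55, 36), (-40, 35), (-25, 35), (-10, 35), (4, 34), (19, 26), (35, 26), (49, 1), (64, 0)]
side 0.08 [(-100, -57), (-85, 32), (-70, 35), (-55, 35), (-40, 35), (-25, 35), (-10, 34), (4, 34), (19, 26), (35, 23), (49, 1), (64, 1)]
478 yaw 97.10943 tip [ 0.39433405 -0.12045776] tail [ 0.41467799 -0.28356962] grip c [ 0.40980466 -0.24449671]
cover 1647 [[0.586 0.078 0.192]
 [0.608 0.199 0.274]
 [0.613 0.369 0.339]]
```

View pics/side10.png

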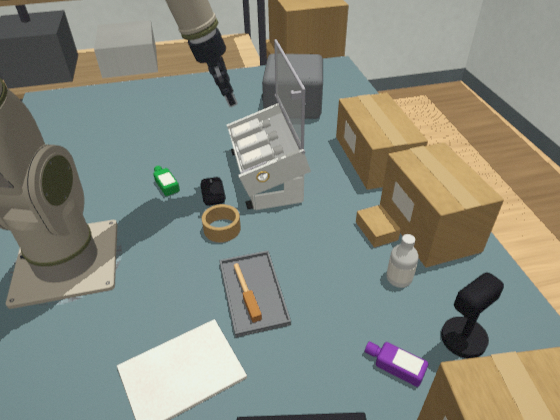

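```bash
python3 - <<'E'
from h import *
D=down(-90)
plan(((.44,.2265,.42),D),((.67,.2265,.42),D),((.67,.2265,.295),D))
E
```

```text
[-0.047, -0.0283, -0.164, -17.1, -0.1, 0.0]
[-0.0469, -0.2481, -0.0963, -17.1, -0.1, 0.0]
[-0.0472, -0.2114, 0.0232, -17.1, -0.1, 0.0]
```

Emit:
servo_tool([
  [0, -0.015, -0.01, -0.05, -5, 0, 0],
  [0, -0.03, -0.02, -0.1, -11, 0, 0],
  [0, -0.047, -0.028, -0.15, -17.1, 0, 0],
  [0, -0.047, -0.028, -0.164, -17.1, 0, 0],
  [0, -0.047, -0.028, -0.164, -17.1, 0, 0],
  [0, -0.047, -0.08, -0.148, -17.1, 0, 0],
  [0, -0.047, -0.14, -0.13, -17.1, 0, 0],
  [0, -0.047, -0.195, -0.112, -17.1, 0, 0],
  [0, -0.047, -0.248, -0.096, -17.1, 0, 0],
  [0, -0.047, -0.248, -0.096, -17.1, 0, 0],
  [0, -0.047, -0.248, -0.096, -17.1, 0, 0],
  [0, -0.047, -0.248, -0.096, -17.1, 0, 0],
])

```text
clock: 50.48
position: [0.6688, 0.2269, 0.4226]
ee_rot: [0.707, -0.707, 0.001, -0.001]
ft_force: [-0.8, -0.1, 0.1]
grip_width: -0.003
```

```bash
python3 - <<'E'
from h import *
state()
plan(((.67,.2265,.295),down(-90)))
im,d=eyes.camera("side"); X=cloud("side",d); p=monitor.get_obs()["position"]
m=(np.linalg.norm(X[...,:2]-p[:2],axis=-1)<.03)&(abs(X[...,2]-p[2])<.06); q=X[m]; print(len(q),np.sort(q[:,2])[:5].round(3) if len(q) else 0)
X0=np.array([.608,.166])
E
```

```text
{'clock': 50.475, 'joint_pos': [-0.725, 0.624, 0.783, 0.746, -0.449, 1.888, -1.767], 'position': [0.669, 0.227, 0.423], 'ee_rot': [0.707, -0.707, 0.001, -0.001], 'ft_force': [-0.75, -0.133, 0.085], 'grip_width': -0.003}
[0.0005, -0.0009, 0.1276, -0.2, 0.1, 0.0]
163 [0.444 0.444 0.444 0.444 0.444]
```

Emit:
servo_tool([
  [0, 0, 0, 0.05, 0, 0, 0],
  [0, 0, 0, 0.1, 0, 0, 0],
  [0, 0, 0, 0.127, 0, 0, 0],
  [0, 0, 0, 0.127, 0, 0, 0],
  [0, 0, 0.02, 0.127, 0, 0, 0],
  [0, 0, 0.035, 0.127, 0, 0, 0],
  [0, 0, 0.035, 0.127, 0, 0, 0],
])

```text
clock: 51.4
position: [0.6349, 0.2273, 0.2967]
ee_rot: [0.708, -0.707, 0.001, -0.002]
ft_force: [-0.5, 0.1, 0.3]
grip_width: 0.0
```

```bash
python3 - <<'E'
from h import *
o=state(); p=np.array(o["position"])
for t in range(0,101,10):
    a=np.radians(t); r=.150; n=.004+.011*np.cos(a)
    x=.608-r*np.sin(a)+n*np.cos(a); z=.166+r*np.cos(a)+n*np.sin(a)-.0214
    print(t,"ty",round(p[0]-x,3),"tz",round(p[2]-z,3),round(x,3),round(z,3))
E
```

```text
{'clock': 51.4, 'joint_pos': [-0.922, 0.501, 0.803, 1.205, -0.354, 1.568, -1.754], 'position': [0.635, 0.227, 0.297], 'ee_rot': [0.708, -0.707, 0.001, -0.002], 'ft_force': [-0.47, 0.072, 0.335], 'grip_width': 0.0}
0 ty 0.012 tz 0.002 0.623 0.295
10 ty 0.038 tz 0.002 0.597 0.295
20 ty 0.065 tz 0.006 0.57 0.29
30 ty 0.09 tz 0.015 0.545 0.281
40 ty 0.114 tz 0.029 0.521 0.267
50 ty 0.135 tz 0.047 0.5 0.249
60 ty 0.152 tz 0.069 0.483 0.228
70 ty 0.165 tz 0.093 0.47 0.203
80 ty 0.174 tz 0.12 0.461 0.176
90 ty 0.177 tz 0.148 0.458 0.149
100 ty 0.175 tz 0.176 0.46 0.121
```

Emit:
servo_tool([
  [0, 0, 0.012, 0.002, 0, 0, 0],
  [0, 0, 0.025, 0.002, 0, 0, 0],
  [0, 0, 0.038, 0.002, 0, 0, 0],
  [0, 0, 0.052, 0.004, 0, 0, 0],
  [0, 0, 0.065, 0.006, 0, 0, 0],
  [0, 0, 0.078, 0.01, 0, 0, 0],
  [0, 0, 0.09, 0.015, 0, 0, 0],
  [0, 0, 0.102, 0.022, 0, 0, 0],
  [0, 0, 0.114, 0.029, 0, 0, 0],
  [0, 0, 0.125, 0.038, 0, 0, 0],
  [0, 0, 0.135, 0.047, 0, 0, 0],
  [0, 0, 0.144, 0.058, 0, 0, 0],
  [0, 0, 0.152, 0.069, 0, 0, 0],
  [0, 0, 0.152, 0.069, 0, 0, 0],
])

```text
clock: 53.15
position: [0.4825, 0.2265, 0.2242]
ee_rot: [0.707, -0.707, 0.0, 0.0]
ft_force: [1.4, 0.0, 1.0]
grip_width: 0.001
```

```bash
python3 - <<'E'
from h import *
state()
im,d=eyes.camera("side"); cv2.imwrite("pics/s11.png",cv2.resize(im[20:220,170:370],None,fx=2.8,fy=2.8,interpolation=cv2.INTER_CUBIC))
E
```

```text
{'clock': 53.15, 'joint_pos': [-1.26, 0.135, 0.813, 1.72, -0.1, 1.33, -1.998], 'position': [0.483, 0.226, 0.224], 'ee_rot': [0.707, -0.707, 0.0, 0.0], 'ft_force': [1.404, 0.042, 1.004], 'grip_width': 0.001}
```

View pics/s11.png

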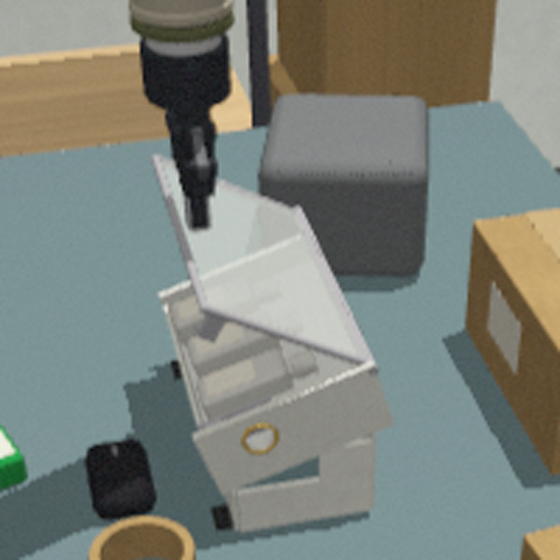

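Emit:
servo_tool([
  [0, 0, 0.007, 0.012, 0, 0, 0],
  [0, 0, 0.013, 0.024, 0, 0, 0],
  [0, 0, 0.018, 0.037, 0, 0, 0],
  [0, 0, 0.022, 0.051, 0, 0, 0],
  [0, 0, 0.024, 0.065, 0, 0, 0],
  [0, 0, 0.025, 0.079, 0, 0, 0],
  [0, 0, 0.024, 0.092, 0, 0, 0],
  [0, 0, 0.023, 0.105, 0, 0, 0],
  [0, 0, 0.022, 0.11, 0, 0, 0],
  [0, 0, 0.022, 0.11, 0, 0, 0],
])

```text
clock: 54.45
position: [0.4615, 0.2265, 0.1161]
ee_rot: [-0.707, 0.707, 0.0, -0.0]
ft_force: [-11.3, -4.7, 31.3]
grip_width: -0.002
```

Emit:
servo_tool([
  [0, 0, 0, 0.003, 0, 0, 0],
  [0, 0, 0, 0.006, 0, 0, 0],
  [0, 0, 0, 0.008, 0, 0, 0],
  [0, 0, 0, 0.008, 0, 0, 0],
])

```text
clock: 54.95
position: [0.4612, 0.2262, 0.1061]
ee_rot: [0.707, -0.707, 0.001, 0.0]
ft_force: [0.8, -0.0, 2.0]
grip_width: -0.0
```

Emit:
servo_tool([
  [0, 0, 0, 0.003, 0, 0, 0],
  [0, 0, 0, 0.005, 0, 0, 0],
  [0, 0, 0, 0.005, 0, 0, 0],
])

```text
clock: 55.32
position: [0.4622, 0.2264, 0.1025]
ee_rot: [-0.707, 0.707, -0.001, 0.001]
ft_force: [-1.5, -2.1, 14.1]
grip_width: 0.003
```

Emit:
servo_tool([
  [0, 0, 0, -0.03, 0, 0, 0],
  [0, 0, 0, -0.08, 0, 0, 0],
  [0, 0, 0, -0.14, 0, 0, 0],
  [0, 0, 0, -0.2, 0, 0, 0],
  [0, -0.06, 0.0, -0.22, 0, 0, 0],
  [0, -0.12, 0.0, -0.22, 0, 0, 0],
  [0, -0.18, 0.0, -0.22, 0, 0, 0],
  [0, -0.24, 0.0, -0.22, 0, 0, 0],
  [0, -0.24, 0.0, -0.22, 0, 0, 0],
  [0, -0.24, 0.0, -0.22, 0, 0, 0],
])

```text
clock: 56.58
position: [0.4612, 0.4661, 0.3204]
ee_rot: [-0.707, 0.707, -0.001, -0.001]
ft_force: [1.6, -0.3, -0.6]
grip_width: -0.0
```

```bash
python3 - <<'E'
from h import *
state()
im,d=eyes.camera("side"); cv2.imwrite("pics/side12.png",im); rodtray(im,cloud("side",d))
D=(cloud("side",d)-DT[:3,3])@DT[:3,:3]
for x0 in(-.09,-.075,-.06,-.03,0,.03,.06):
    m=(D[...,0]>x0)&(D[...,0]<x0+.015)&(abs(D[...,1])<.14)&(D[...,2]>.04)&(D[...,2]<.12); print(x0,m.sum(),np.percentile(D[m][:,2],[10,50,90]).round(4) if m.any() else 0)
print("z>.075:",((abs(D[...,0])<.09)&(abs(D[...,1])<.14)&(D[...,2]>.075)&(D[...,2]<.15)).sum())
im,d=eyes.camera("top"); cv2.imwrite("pics/top12.png",im)
for t in("tape","carton","pump","mouse"):
    print(t,[(round(r["confidence"],2),w("top",r["point"]).round(3).tolist()) for r in models.boxes_of("top",t)[:1]])
E
```

```text
{'clock': 56.575, 'joint_pos': [-1.344, 0.436, 0.727, 1.209, -0.282, 1.598, -2.244], 'position': [0.461, 0.466, 0.32], 'ee_rot': [-0.707, 0.707, -0.001, -0.001], 'ft_force': [1.604, -0.283, -0.618], 'grip_width': -0.0}
481 yaw 97.025055 tip [ 0.39456719 -0.12138156] tail [ 0.41458878 -0.28385677] grip c [ 0.40985512 -0.24544314]
-0.09 128 [0.0609 0.063  0.0651]
-0.075 318 [0.0597 0.0615 0.0637]
-0.06 318 [0.0594 0.0612 0.0632]
-0.03 311 [0.0588 0.0608 0.0626]
0 313 [0.0586 0.0605 0.0624]
0.03 312 [0.0584 0.0602 0.0621]
0.06 314 [0.0579 0.0597 0.0616]
z>.075: 0
tape [(0.86, [0.386, 0.023, 0.043])]
carton [(0.65, [0.757, -0.078, 0.038])]
pump [(0.93, [0.746, -0.229, 0.088])]
mouse [(0.86, [0.376, 0.162, 0.034])]
```

View pics/side12.png

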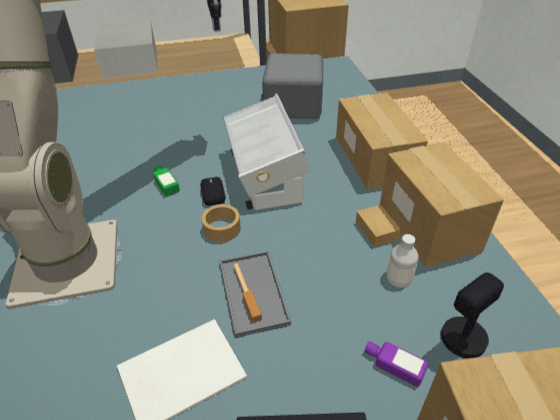

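```bash
python3 - <<'E'
from h import *
D=(cloud("side",np.load("side0.npy"))-DT[:3,3])@DT[:3,:3]
for x0 in(-.09,-.075,-.03,.03,.06):
    m=(D[...,0]>x0)&(D[...,0]<x0+.015)&(abs(D[...,1])<.14)&(D[...,2]>.04)&(D[...,2]<.12); print(x0,np.median(D[m][:,2]).round(4))
print(ticket.hand_in())
E
```

```text
-0.09 0.0633
-0.075 0.0615
-0.03 0.0609
0.03 0.0602
0.06 0.0601
the job is handed in; nothing more can be done
None
```

The job is done and handed in at about 57 s of the 200 s. I opened the rack with the dowel, laid all three white bottles on the shelf, and pushed the cover down until the catch held it.

**Last checks**
- **Cover:** its surface heights match the picture from the start, when it was shut, to within 0.5 mm. It stayed down after I pressed it and moved the arm away.
- **Bottles:** just before closing, all three lay flat with caps at the upper end. Their tops measured about 35 mm above the shelf, against a thickness of 34 mm.
- **Dowel:** it lies in its tray within a few millimetres of where it started.
- **Other things:** the tape, carton, pump and mouse measured within about 2 mm of their starting positions.

**What went wrong or disagreed**
- **Fingertip offset:** the cameras show the fingertips about 21 mm short of the reported TCP. My first two tries at gripping the dowel closed above it. I allowed for this offset afterwards.
- **Second bottle:** its lower end first came down on the lip, with up to about 37 N at the wrist. I picked it up again and laid it flat.
- **Closing force:** the wrist read up to about 33 N as the cover went down, above the 15 N the task mentions. It dropped to 2 N when the cover went down the last few millimetres, which I took as the catch snapping.
- **Not checked:** after closing, the depth camera saw only the cover, so I did not measure the bottles again. They were only faintly visible through it.

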